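# Fetch a specimen cup from the incubator drawer behind the reagent bottles

### The job

The white-capped specimen cup in the small incubator's drawer is due on the mixer, but two reagent bottles stand in the drawer's way. Stand both bottles in the steel tray for the meantime, pull the drawer out and seat the white-capped cup in the round holder on the mixer; the red-capped cup stays in its pocket. Then shut the drawer fully and put each bottle back on the very spot where it stood at the start, everything upright and nothing else on the bench disturbed.

Things in the scene. Friction and masses are not known exactly. Their poses are not given: they have to be found in the camera images.
- bottle_cream: cream reagent bottle with a white screw cap, 44 mm across and 125 mm tall, about 0.12 kg; the cap is 31 mm across and takes up the top 19 mm. Starts upright on the bench in front of the incubator's drawer, about 0.1 m from the other bottle; which bottle is left and which is right varies. Origin: centre of its underside, z up the bottle.
- bottle_red: dark red reagent bottle with a dark red screw cap, 47 mm across and 120 mm tall, about 0.08 kg; the cap is 33 mm across and takes up the top 18 mm. Starts upright on the bench beside the cream bottle, also in front of the drawer. Origin: centre of its underside, z up the bottle.
- cup_white: clear specimen cup with a white screw cap, 64 mm tall, 0.06 kg; body at most 47 mm across, cap 52 mm across in the top 13 mm. Stands in one of the drawer's two pockets (10 mm deep, 53 mm across, 104 mm apart across the drawer; which one varies), 22 mm above the bench, seen through the clear top; 56 mm in front of the housing once the drawer is fully out. Origin: centre of its underside, z up.
- cup_red: the same kind of specimen cup with a red cap, in the other pocket of the drawer; it stays there. (Another red-capped cup that stands at the back of the bench is not concerned.) Origin: centre of its underside.
- spill_tray: shallow open steel tray, fixed to the bench, 180 mm (its x) by 130 mm (its y), walls 3 mm thick and 19 mm high with the rim, inner floor 3 mm above the bench; it lies on one side of the incubator and the mixer on the other, which side varies. Room for both bottles one behind the other along its x. Origin: centre of its underside.
- mixer_holder (a point): middle of the inner floor of the round black rubber cup holder on the small white mixer (fixed, 120 x 100 mm, 50 mm high); this point is 59 mm above the bench. The holder widens from 54 mm inside at its floor to 66 mm at its mouth, 18 mm higher; 74 mm across outside. The cup stands in it with its underside on this point. z up.
- drawer (a joint): how far the incubator's drawer is out, in m: 0 shut, 0.120 fully out. It slides towards the robot against about 1.2 N of friction and stays where it is left. The white incubator is fixed, 98 mm high, 282 mm wide; the drawer's grey front is 230 mm wide with the handle in its middle, a control column stands right of it.
- drawer_handle (a point): middle of the drawer's handle, a slim upright steel bar 56 mm tall standing 35 mm off the grey drawer front, free on its left and right; 53 mm above the bench, moving with the drawer. Its frame: x points into the incubator (the drawer opens along -x), y to the left along the drawer's front, z up.
- oil_dropper: bystander: small white dropper bottle, 27 mm across, 74 mm tall, to the left of the incubator; not to be disturbed. Origin: centre of its underside.
- wash_bottle: bystander: pale squeeze bottle with a bent spout, 191 mm tall, to the left of the incubator; not to be disturbed. Origin: centre of its underside.
Not all that is in view belongs to the job. What is shaped like the bottle_red but blue or green is not meant.

How it is judged:
By the outcome, as a careful person would: the job done as asked, in the order asked, and still so for the second after the job is handed in, with the robot touching nothing.
It also fails if it takes over 112 s, if anything falls off the work surface, if the arm or the gripper's body presses on something with over 40 N, if the wrist force passes 120 N, or if a joint passes its speed limit or range.

### The arm

A 6-joint arm with a two-finger parallel gripper is mounted at the origin on a cart in front of the work surface, level with it; the furniture and walls round the work are solid. World frame = base frame: x ahead of the robot, y to its left, z up, the work surface at z = 0. Lengths are in m, angles in rad, forces in N, time in s.
With the tool pointing down it reaches from about 0.35 to 0.85 m from the base axis. Payload 8.1 kg.
Tool frame: the origin (TCP) lies between the finger pads; the fingertips stand 25 mm ahead of it and the grasp point (between the pads) lies 6 mm ahead of it (robot.tip_extent is the distance from the TCP to the fingertips, in m); z points along the fingers, y is the direction in which the jaws open and shut (so a half turn about z gives the same grasp; the last joint's range is limited). The gripper opens to 93 mm and grips with 3 to 60 N. Pads are 15 mm wide; open, the fingers measure 128 mm over their backs; the gripper's body (75 mm by 188 mm) begins 65 mm behind the grasp point.
Start: joints at [-1.362, 0.13, 1.488, -0, 1.523, -0.085], TCP at [0.174, -0.574, 0.244] pointing down, gripper open.
Joint ranges: [-2.96, 2.96], [-0.89, 2.26], [0.02, 2.5], [-1.34, 4.48], [0, 2.73], [-2.66, 2.66]. Speed limits (rad/s): [2.39, 2.39, 2.79, 3.14, 3.14, 3.14].

### API

Orientations are given as a rotation vector (axis times angle).
In Python, from plant import robot gives the robot as it stands.
- The arm moves only by the tool drive_tool, never from a script. Its argument "increments" is a list of rows, each a list of 7 numbers: the closure, from 0 (fully open) to 1 (shut), then the shift along the world's x, y, z in units of 25 mm (1.0 is 25 mm), then the turn, a rotation vector about the world's x, y, z in rad. In form: [[gripper, dx, dy, dz, rx, ry, rz], ...]. A call has 1 to 20 rows; each row is the pose to reach, as a shift and turn from the pose commanded when the call began; what a row does not reach only later rows make up. A row lasts 1/12 s, in which the tool goes at most 41.7 mm and 7.16 degrees, less where a joint would pass 70% of its speed; a pose out of reach is approached as far as the arm can. A call with a gripper value outside its range is refused whole. The fingers move at their own pace and stop on an object; "squeeze" is the grip in N (left out, the last holds). Time passes only in rows, so rows that repeat a pose let the fingers close. It gives the time, the measured TCP pose, the force and the opening at its end, in the units of the state.
- robot.read_state(): the state, without advancing time (a new reading comes with each control period).
- robot.read_camera(name): name is "scene" or "top" or "wrist"; returns a dict with "image" (384x512x3 uint8, red, green, blue), "fx", "fy", "cx", "cy" (pixels), "T" (4x4, takes a point from camera to world coordinates); the wrist camera has in their place "mount" (4x4, takes a point from camera to tool coordinates, whose origin is the TCP and whose axes are the flange's). Camera axes: x right, y down, z forward; pixel columns grow to the right and rows downward; lengths in m; the calibration is good to about 2 mm. A picture is of the moment at which its call begins: read the wrist's pose just before it. There is no depth.
- robot.close_job(): hands the job in, once; it reports no verdict.
The state is a dict: "t": time; "q": joint angles; "dq": joint speeds; "joint_torque": joint torques, N m; "tool_pos": TCP position; "orientation": TCP orientation; "force": force on the tool from outside, world axes, zero at the start; "wrist_torque": the same for the moment, N m; "opening": finger opening in m.
Only numpy, scipy, OpenCV 4.12 (cv2) and the standard library are available. Lean on these libraries where they do the work, as an engineer would, in place of code of your own. Each camera call takes 0.05 s, during which the arm holds its last target.

## Working session

There is one attempt and no reset: what is moved stays moved. The work goes in short steps, Python scripts to look and compute and a tool call to move; the robot and the scene stay as the last step left them, time stands still between calls to the robot, and variables do not carry over. Pictures are saved under pics/ and viewed, and the job is handed in when it is done.

Besides the shell and the picture viewer there is one more tool, called in YAML: its name, and indented under it one key for each argument. drive_tool: Moves the arm, as the interface text tells. Its arguments: {"type":"object","properties":{"increments":{"type":"array"},"squeeze":{"type":"number"}},"required":["increments"]}

```bash
ls; mkdir -p pics
python3 - <<'E'
from plant import robot
import cv2,json,numpy as np
print(robot.read_state(), robot.tip_extent)
for n in ["scene","top","wrist"]:
    c=robot.read_camera(n); cv2.imwrite(f"pics/{n}0.png",c["image"][:,:,::-1])
    print(n,{k:(np.round(v,4).tolist() if k!="image" else 0) for k,v in c.items()})
E
```

```text
pics
{'t': 0.0, 'q': array([-1.36241702e+00,  1.31104097e-01,  1.48924679e+00, -7.92052564e-06,
        1.52300424e+00, -8.54163880e-02]), 'dq': array([ 0.00119765, -0.00187848, -0.00229962,  0.00138215,  0.00020071,
       -0.0015038 ]), 'joint_torque': array([ 1.39524069e-03, -5.59841144e+01, -4.91755128e+01,  7.67090404e-02,
        3.55901476e-02, -1.05368115e-04]), 'tool_pos': array([ 0.17365588, -0.57378766,  0.24263934]), 'orientation': array([-3.10601758e+00, -4.59578410e-01,  1.82404151e-04]), 'force': array([-0.11066577, -0.0074606 , -0.52373463]), 'wrist_torque': array([-0.08706119, -0.03886596,  0.02156073]), 'opening': 0.09285066548633873} 0.025
scene {'image': 0, 'fx': 408.9131, 'fy': 408.9131, 'cx': 255.0709, 'cy': 181.7272, 'T': [[-0.795, -0.2775, 0.5395, 0.0246], [-0.6066, 0.3773, -0.6998, 0.7113], [-0.0094, -0.8835, -0.4683, 0.5202], [0.0, 0.0, 0.0, 1.0]]}
top {'image': 0, 'fx': 455.4517, 'fy': 455.4517, 'cx': 251.1278, 'cy': 190.7433, 'T': [[0.0197, -0.9956, 0.0921, 0.4264], [-0.9998, -0.0186, 0.0122, -0.0015], [-0.0104, -0.0923, -0.9957, 1.4908], [0.0, 0.0, 0.0, 1.0]]}
wrist {'image': 0, 'fx': 270.3789, 'fy': 270.3789, 'cx': 255.3734, 'cy': 189.9409, 'mount': [[-0.0011, -0.9555, -0.2951, 0.0819], [1.0, -0.0013, 0.0005, -0.001], [-0.0009, -0.2951, 0.9555, -0.1412], [0.0, 0.0, 0.0, 1.0]]}
```

View pics/scene0.png

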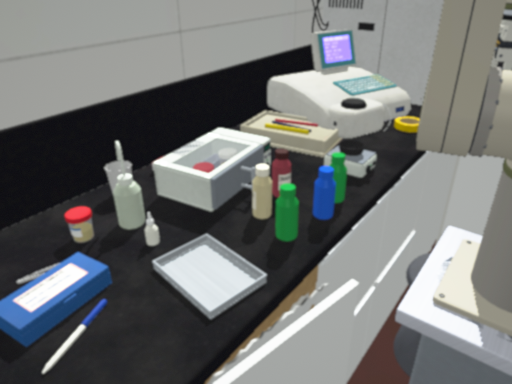

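View pics/top0.png

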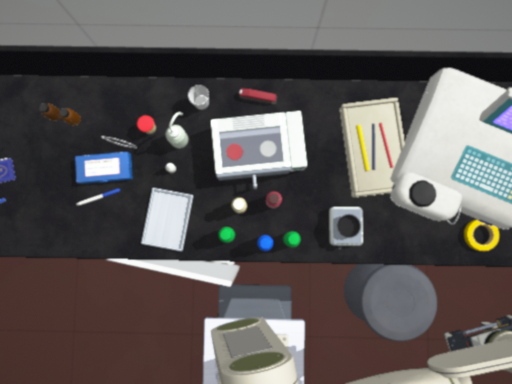

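View pics/wrist0.png

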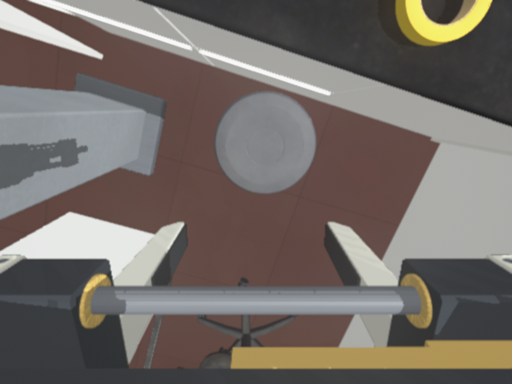

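The top view shows the tray at about (168,218) and the mixer holder at (346,226). The cream cap is at (239,205) and the dark red one at (274,200). The handle is at (254,182), the white cup at (268,148) and the red cup at (235,152). Green, blue and green decoys stand at (227,235), (265,243) and (292,239). Next I'll enlarge the views and measure.

```bash
cat > h.py <<'E'
import numpy as np, cv2
from plant import robot
from scipy.spatial.transform import Rotation as R
def tcpT(s):
    T=np.eye(4);T[:3,:3]=R.from_rotvec(s["orientation"]).as_matrix();T[:3,3]=s["tool_pos"];return T
def cam(n):
    s=robot.read_state(); c=robot.read_camera(n)
    if n=="wrist": c["T"]=tcpT(s)@c["mount"]
    return c
def ray(c,u,v):
    d=c["T"][:3,:3]@np.array([(u-c["cx"])/c["fx"],(v-c["cy"])/c["fy"],1.]);return c["T"][:3,3],d/np.linalg.norm(d)
def onz(c,u,v,z):
    o,d=ray(c,u,v);return o+d*(z-o[2])/d[2]
def tri(*rs):
    A=np.zeros((3,3));b=np.zeros(3)
    for o,d in rs:
        P=np.eye(3)-np.outer(d,d);A+=P;b+=P@o
    p=np.linalg.solve(A,b);return p,[np.linalg.norm((np.eye(3)-np.outer(d,d))@(p-o)) for o,d in rs]
def proj(c,p):
    q=np.linalg.inv(c["T"])@np.append(p,1);return c["fx"]*q[0]/q[2]+c["cx"],c["fy"]*q[1]/q[2]+c["cy"]
def crop(c,x0,y0,x1,y1,k,f):
    im=cv2.resize(c["image"][y0:y1,x0:x1,::-1],None,fx=k,fy=k,interpolation=cv2.INTER_CUBIC);cv2.imwrite(f,im)
E
python3 - <<'E'
from h import *
c=cam("top");crop(c,130,90,390,265,3,"pics/topz.png")
c=cam("scene");crop(c,130,110,390,305,3,"pics/scenez.png")
E
```

```text
(no output)
```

View pics/topz.png

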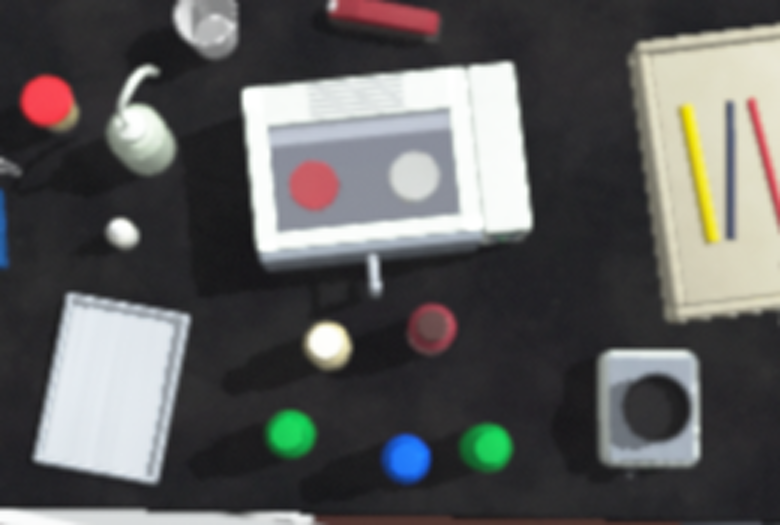

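View pics/scenez.png

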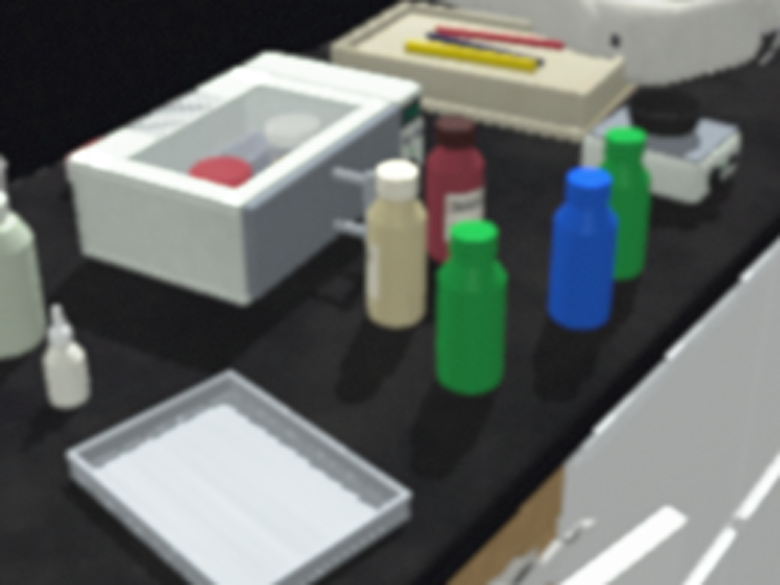

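Run:
```python
from h import *
t=cam("top");s=cam("scene")
def topz(u,v): return 130+(u+.5)/3-.5, 90+(v+.5)/3-.5
def scz(u,v): return 130+(u+.5)/3-.5, 110+(v+.5)/3-.5
P={"cream":((329,343),(397,170)),"red":((433,327),(457,127)),"hold":((657,408),(668,110)),"green1":((292,432),(475,232)),"blue":((407,457),(589,178)),"green2":((488,446),(627,136))}
for k,(a,b) in P.items():
    p,e=tri(ray(t,*topz(*a)),ray(s,*scz(*b)));print(k,p.round(4),np.round(e,4))
z=.019
for a in [(70,294),(189,316),(157,483),(35,461)]: print("tray",onz(t,*topz(*a),z).round(3))
print("cups",[onz(t,*topz(*a),.086).round(3) for a in [(314,185),(414,176)]])
for a in [(260,262),(530,233)]: print("front edge",onz(t,*topz(*a),.098).round(3))
print("handle",[onz(t,*topz(*a),.081).round(3) for a in [(374,256),(377,292)]])
for a in [(600,352),(696,350),(697,464),(603,466)]: print("mixer",onz(t,*topz(*a),.05).round(3))
```

```text
cream [0.5129 0.0505 0.1234] [0.0009 0.0009]
red [ 0.5308 -0.0542  0.1164] [0.0001 0.0001]
hold [ 0.4534 -0.2895  0.07  ] [0.0013 0.0013]
green1 [0.4223 0.0852 0.1156] [0.0004 0.0004]
blue [ 0.3988 -0.0308  0.1178] [0.0013 0.0013]
green2 [ 0.4105 -0.1118  0.1195] [0.0023 0.0023]
tray [0.567 0.336 0.019]
tray [0.545 0.206 0.019]
tray [0.365 0.235 0.019]
tray [0.386 0.367 0.019]
cups [array([0.679, 0.071, 0.086]), array([ 0.69 , -0.033,  0.086])]
front edge [0.596 0.124 0.098]
front edge [ 0.631 -0.153  0.098]
handle [array([0.606, 0.007, 0.081]), array([0.569, 0.003, 0.081])]
mixer [ 0.513 -0.233  0.05 ]
mixer [ 0.517 -0.334  0.05 ]
mixer [ 0.397 -0.335  0.05 ]
mixer [ 0.393 -0.237  0.05 ]
```

The two views agree. Cap tops come out at 0.123 and 0.116 against 0.125 and 0.120 expected, the tray as 0.18x0.13 and the mixer as 0.12x0.10. The cups are 0.104 apart and the drawer yaw is about 0.126 rad. I'll move to a wrist viewpoint over the bottles, with the jaws along the drawer front.

drive_tool:
  increments:
    - [0,0,0,1.6,0,0,0]
    - [0,0,0.6,3.2,0,0,-0.06]
    - [0,0.8,2,4.2,0,0,-0.12]
    - [0,1.6,3.4,4.2,0,0,-0.168]
    - [0,2.4,4.8,4.2,0,0,-0.168]
    - [0,3.3,6.2,4.2,0,0,-0.168]
    - [0,4.2,7.6,4.2,0,0,-0.168]
    - [0,5.1,9,4.2,0,0,-0.168]
    - [0,6,10.4,4.2,0,0,-0.168]
    - [0,6.9,11.8,4.2,0,0,-0.168]
    - [0,7.8,13.2,4.2,0,0,-0.168]
    - [0,8.7,14.6,4.2,0,0,-0.168]
    - [0,9.6,16,4.2,0,0,-0.168]
    - [0,10.4,17.2,4.2,0,0,-0.168]
    - [0,11,18.4,4.2,0,0,-0.168]
    - [0,11.4,19,4.2,0,0,-0.168]
    - [0,11.4,19,4.2,0,0,-0.168]
    - [0,11.4,19,4.2,0,0,-0.168]
    - [0,11.4,19,4.2,0,0,-0.168]

```text
t: 1.93
tool_pos: [0.4585, -0.0998, 0.3486]
orientation: [3.135, 0.198, -0.001]
force: [-0.2, 0.3, -0.2]
opening: 0.0929
```

Run:
```python
from h import *
import pickle
s=robot.read_state();c=cam("wrist");print(s["tool_pos"],tcpT(s)[:3,:3].round(3),s["force"],s["t"])
pickle.dump(c,open("w1.pkl","wb"));cv2.imwrite("pics/w1.png",c["image"][:,:,::-1])
```

```text
[ 0.45845254 -0.09981621  0.34862831] [[ 0.992  0.126 -0.   ]
 [ 0.126 -0.992 -0.   ]
 [-0.     0.    -1.   ]] [-0.16188057  0.27872864 -0.23863928] 1.9333
```

View pics/w1.png

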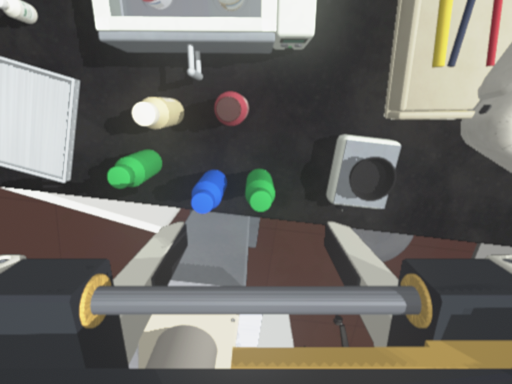

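drive_tool:
  increments:
    - [0,0,0.8,0,0,0,0]
    - [0,0,1.8,0,0,0,0]
    - [0,0,3,0,0,0,0]
    - [0,0,4.2,0,0,0,0]
    - [0,0,5.4,0,0,0,0]
    - [0,0,6.4,0,0,0,0]
    - [0,0,7,0,0,0,0]
    - [0,0,7,0,0,0,0]
    - [0,0,7,0,0,0,0]
    - [0,0,7,0,0,0,0]

```text
t: 2.82
tool_pos: [0.4588, 0.0743, 0.3487]
orientation: [3.135, 0.195, 0.0]
force: [-0.8, -0.1, -0.3]
opening: 0.0933
```

Run:
```python
from h import *
import pickle
s=robot.read_state();c=cam("wrist");print(s["tool_pos"],s["force"],s["t"])
pickle.dump(c,open("w2.pkl","wb"));cv2.imwrite("pics/w2.png",c["image"][:,:,::-1])
```

```text
[0.45881892 0.07430456 0.34867159] [-0.7860311  -0.12610512 -0.29060899] 2.8167
```

View pics/w2.png

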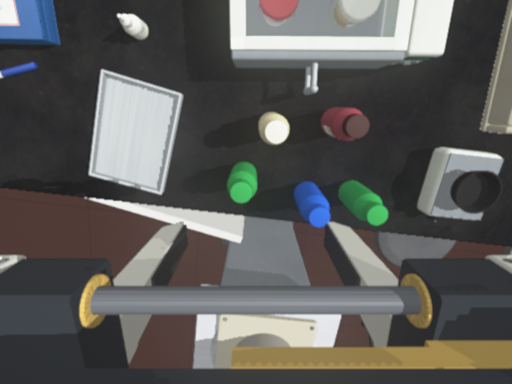

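Wrist view 1 shows the cream cap at about (145,112), the dark red at (231,109), the handle at (194,62) and the mixer holder at (372,178). View 2 shows the cream at (275,129), the red at (354,126), the handle at (311,80), the tray at (137,130) and the holder at (476,190). I'll enlarge both for exact cap centres.

Run:
```python
import pickle,cv2
from h import *
ims=[]
for f,(x0,y0,x1,y1) in (("w1",(120,30,270,140)),("w2",(240,50,390,160))):
    c=pickle.load(open(f+".pkl","rb"));im=cv2.resize(c["image"][y0:y1,x0:x1,::-1],None,fx=5,fy=5,interpolation=cv2.INTER_CUBIC);cv2.imwrite("pics/%sz.png"%f,im)
```

```text
(no output)
```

View pics/w1z.png

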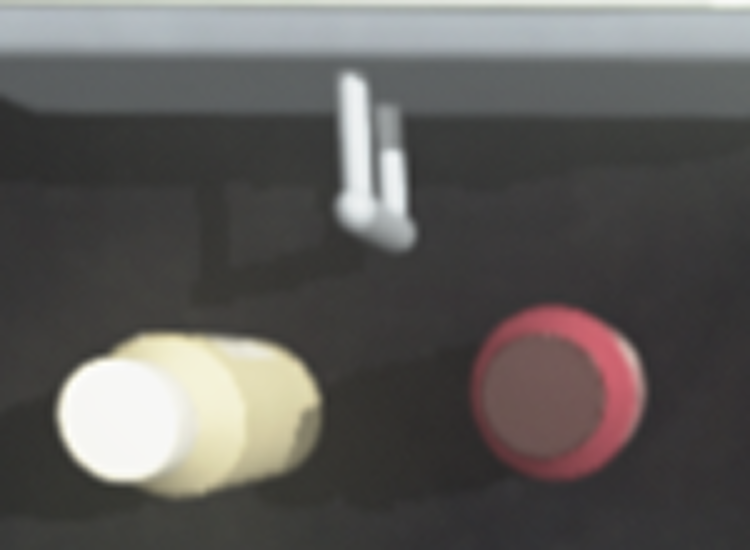

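View pics/w2z.png

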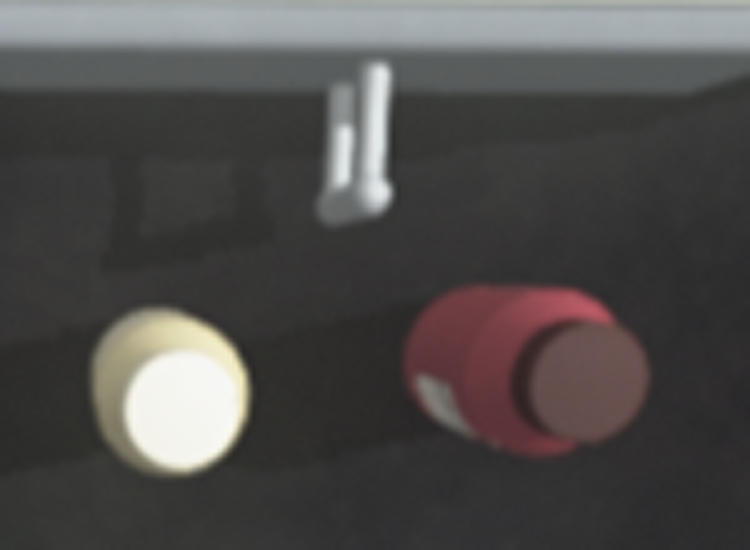

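Run:
```python
import pickle
from h import *
a=pickle.load(open("w1.pkl","rb"));b=pickle.load(open("w2.pkl","rb"));t=cam("top");s=cam("scene")
A=lambda u,v:ray(a,120+(u+.5)/5-.5,30+(v+.5)/5-.5)
B=lambda u,v:ray(b,240+(u+.5)/5-.5,50+(v+.5)/5-.5)
Tz=lambda u,v:ray(t,130+(u+.5)/3-.5, 90+(v+.5)/3-.5)
for k,p,q,r in (("cream",(116,420),(182,411),(329,343)),("red",(543,396),(588,383),(433,327)),("handletop",(356,208),(373,195),(377,290)),("handlelow",(399,235),(336,210),None)):
    print(k,*tri(A(*p),B(*q)), *( [tri(A(*p),B(*q),Tz(*r))] if r else []))
print("holder mouth",tri(ray(a,372,178),ray(b,476.5,190.5)))
# drawer-front yaw from housing lower front edge etc, top of housing front edge line w2z y=3..5 horizontal
for c,pts in ((a,[(98,31),(275,32)]),(b,[(232,52),(405,53)])): 
    P=[onz(c,*p,.098) for p in pts];d=P[0]-P[1];print([p.round(4) for p in P],np.arctan2(-d[0],d[1]))
# body base circle check: bottle base (visible)
```

```text
cream [0.51213357 0.05396344 0.12711101] [np.float64(0.000498142272721893), np.float64(0.0004981422727219904)] (array([0.51212765, 0.05231527, 0.12909675]), [np.float64(0.0010372137626497632), np.float64(0.0018472315275580105), np.float64(0.0025838683174805536)])
red [ 0.53184762 -0.05398231  0.11790269] [np.float64(0.00022883278309717388), np.float64(0.00022883278309718963)] (array([ 0.53145113, -0.05414106,  0.11709707]), [np.float64(0.0006520059617212627), np.float64(0.00020217269376941724), np.float64(0.0007692301256528652)])
handletop [0.57433175 0.00536829 0.0833257 ] [np.float64(0.0002828432006292027), np.float64(0.0002828432006292514)] (array([0.57311021, 0.00455127, 0.08295872]), [np.float64(0.0017530432947954143), np.float64(0.0012239042694093074), np.float64(0.002949235583743964)])
handlelow [0.57322901 0.0048925  0.0247696 ] [np.float64(0.0002128791941413308), np.float64(0.0002128791941413841)]
holder mouth (array([ 0.45432436, -0.28817   ,  0.07057186]), [np.float64(0.0002629520647221395), np.float64(0.00026295206472233985)])
[array([0.6061, 0.1226, 0.098 ]), array([ 0.6333, -0.1028,  0.098 ])] 0.12009009630188544
[array([0.6038, 0.1236, 0.098 ]), array([ 0.6306, -0.1019,  0.098 ])] 0.11831871051200657
```

drive_tool:
  increments:
    - [0.25,0.5,-0.2,-0.8,0,0,0]
    - [0.25,1.2,-0.5,-2,0,0,0]
    - [0.25,1.8,-0.8,-3.4,0,0,0]
    - [0.25,2.14,-0.9,-4.8,0,0,0]
    - [0.25,2.14,-0.9,-5.6,0,0,0]
    - [0.25,2.14,-0.9,-6,0,0,0]
    - [0.25,2.14,-0.9,-6,0,0,0]
    - [0.25,2.14,-0.9,-6,0,0,0]
    - [0.25,2.14,-0.9,-6,0,0,0]

```text
t: 3.72
tool_pos: [0.5134, 0.0531, 0.2009]
orientation: [3.135, 0.197, 0.005]
force: [0.8, 0.4, 0.0]
opening: 0.0696
```

Run:
```python
from h import *
s=robot.read_state();print(s["tool_pos"],s["opening"])
c=cam("wrist");cv2.imwrite("pics/w3.png",c["image"][:,:,::-1])
print(proj(c,[.512,.052,.125]),proj(c,[.512,.054,.125]))
print(robot.read_state()["tool_pos"])
```

```text
[0.5133655  0.05310506 0.20093801] 0.06960902768246444
(np.float64(257.2765318351732), np.float64(208.29133529281194)) (np.float64(254.96462673954173), np.float64(208.0211043606419))
[0.51353617 0.05317777 0.20119082]
```

View pics/w3.png

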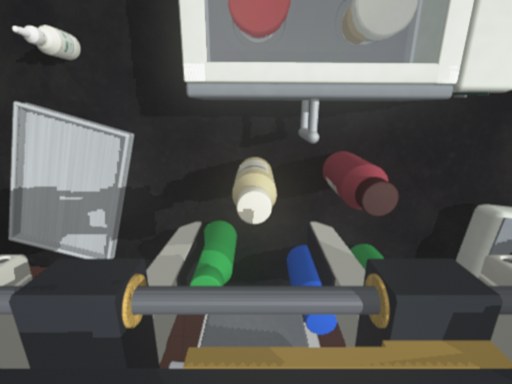

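The cream cap sits at (254,207), centred between the fingers to within 1 mm, and the yellow-cream body confirms it is the right bottle. Now I'll descend and grip.

drive_tool:
  increments:
    - [0.25,-0.05,0.03,-0.8,0,0,0]
    - [0.25,-0.05,0.03,-2,0,0,0]
    - [0.25,-0.05,0.03,-3.2,0,0,0]
    - [0.25,-0.05,0.03,-4.2,0,0,0]
    - [0.25,-0.05,0.03,-4.8,0,0,0]
    - [0.25,-0.05,0.03,-4.8,0,0,0]
    - [0.25,-0.05,0.03,-4.8,0,0,0]
    - [0.25,-0.05,0.03,-4.8,0,0,0]
  squeeze: 12

```text
t: 4.43
tool_pos: [0.5127, 0.0541, 0.0811]
orientation: [3.135, 0.198, 0.006]
force: [-0.4, 0.1, 1.5]
opening: 0.0694
```

drive_tool:
  increments:
    - [0.45,0,0,0,0,0,0]
    - [0.55,0,0,0,0,0,0]
    - [0.7,0,0,0,0,0,0]
    - [0.8,0,0,0,0,0,0]
    - [0.8,0,0,0,0,0,0]
    - [0.8,0,0,0,0,0,0]
    - [0.8,0,0,0,0,0,0]
  squeeze: 12

```text
t: 5.02
tool_pos: [0.5114, 0.054, 0.0791]
orientation: [-3.135, -0.197, -0.001]
force: [-0.8, 1.0, 5.3]
opening: 0.0436
```

Run:
```python
from h import *
s=robot.read_state();print(s["tool_pos"],s["orientation"],s["opening"],s["force"])
c=cam("top");crop(c,130,90,390,265,3,"pics/topz2.png")
```

```text
[0.51140021 0.05400896 0.07914567] [-3.13537406e+00 -1.97471852e-01 -1.22727445e-03] 0.04358142669384448 [-0.84691531  1.01419455  5.31503656]
```

View pics/topz2.png

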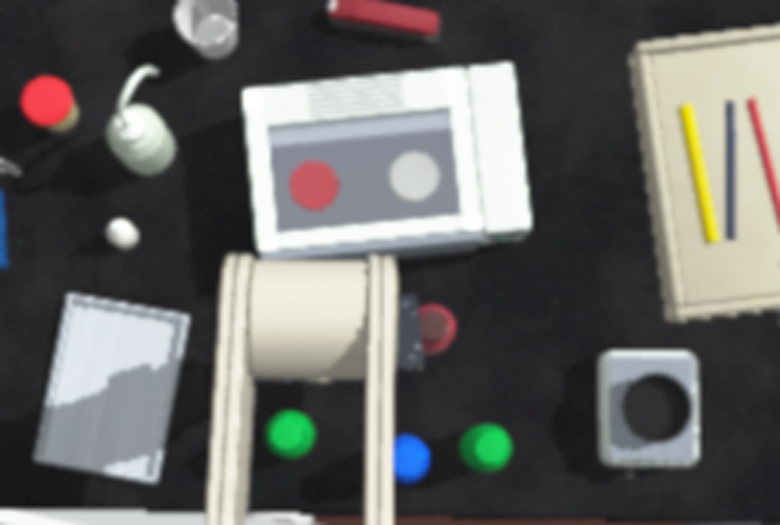

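Gripped: the opening is 43.6 mm against the 44 mm bottle. Next I'll lift and check it rises, then carry it to the far half of the tray.

drive_tool:
  increments:
    - [0.8,0,0,0.4,0,0,0]
    - [0.8,0,0,1.1,0,0,0]
    - [0.8,0,0,1.9,0,0,0]
    - [0.8,0,0.4,2.6,0,0,0]
    - [0.8,0,1.1,2.8,0,0,0]
    - [0.8,-0.05,2,2.8,0,0,0]
    - [0.8,-0.1,3,2.8,0,0,0]
    - [0.8,-0.16,4,2.8,0,0,0]
    - [0.8,-0.16,5,2.8,0,0,0]
    - [0.8,-0.16,6,2.8,0,0,0]
    - [0.8,-0.16,7,2.8,0,0,0]
    - [0.8,-0.16,7.9,2.8,0,0,0]
    - [0.8,-0.16,8.6,2.8,0,0,0]
    - [0.8,-0.16,9.04,2.8,0,0,0]
    - [0.8,-0.16,9.04,2.8,0,0,0]
    - [0.8,-0.16,9.04,2.8,0,0,0]
    - [0.8,-0.16,9.04,2.8,0,0,0]

```text
t: 6.48
tool_pos: [0.507, 0.279, 0.1485]
orientation: [3.135, 0.197, -0.001]
force: [-0.9, 0.1, -1.4]
opening: 0.0436
```

Run:
```python
from h import *
s=robot.read_state();print(s["tool_pos"],s["opening"],s["force"],s["t"])
c=cam("wrist");cv2.imwrite("pics/w4.png",c["image"][:,:,::-1])
c=cam("scene");crop(c,130,110,390,305,3,"pics/s4.png")
```

```text
[0.50697902 0.27896947 0.14849684] 0.0436310165849071 [-0.94302177  0.06704324 -1.44946287] 6.4833
```

View pics/w4.png

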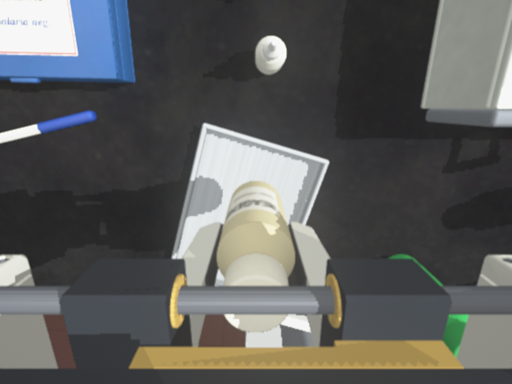

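View pics/s4.png

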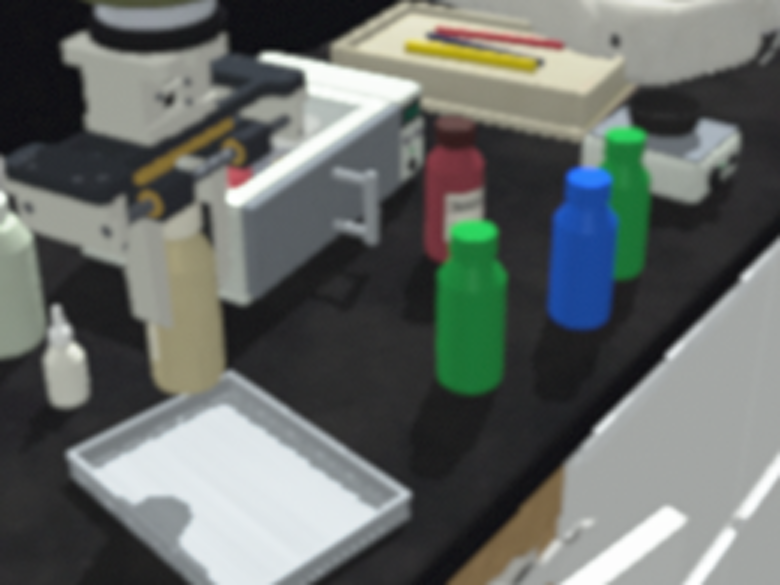

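The cream bottle hangs upright above the tray's far half. Now I'll set it down.

drive_tool:
  increments:
    - [0.8,0,0,-0.6,0,0,0]
    - [0.8,0,0,-1.3,0,0,0]
    - [0.8,0,0,-2,0,0,0]
    - [0.8,0,0,-2.4,0,0,0]
    - [0.8,0,0,-2.56,0,0,0]
    - [0.8,0,0,-2.62,0,0,0]
    - [0.8,0,0,-2.62,0,0,0]
    - [0.8,0,0,-2.62,0,0,0]

```text
t: 7.25
tool_pos: [0.5078, 0.2801, 0.0842]
orientation: [-3.135, -0.197, -0.002]
force: [0.1, 0.0, -0.7]
opening: 0.0439
```

Run:
```python
from h import *
s=robot.read_state();print(s["tool_pos"],s["opening"],s["force"],s["t"])
```

```text
[0.50778758 0.28010787 0.08424818] 0.04386758643111791 [ 0.09264052  0.0389898  -0.70450622] 7.25
```

drive_tool:
  increments:
    - [0.8,0,0,-0.04,0,0,0]
    - [0.8,0,0,-0.08,0,0,0]
    - [0.8,0,0,-0.08,0,0,0]
    - [0.8,0,0,-0.08,0,0,0]

```text
t: 7.58
tool_pos: [0.5077, 0.2803, 0.0822]
orientation: [-3.135, -0.198, -0.003]
force: [-0.5, -0.4, 4.5]
opening: 0.0438
```

drive_tool:
  increments:
    - [0.45,0,0,0,0,0,0]
    - [0.35,0,0,0,0,0,0]
    - [0.25,0,0,0,0,0,0]
    - [0.25,0,0,0,0,0,0]
    - [0.25,0,0,0.6,0,0,0]
    - [0.25,0,0,1.6,0,0,0]
    - [0.25,0,0,2.8,0,0,0]
    - [0.25,0,0,4,0,0,0]
    - [0.25,0,0,4.9,0,0,0]
    - [0.25,0.15,-1.2,4.9,0,0,0]
    - [0.25,0.3,-2.6,4.9,0,0,0]
    - [0.25,0.45,-4,4.9,0,0,0]
    - [0.25,0.6,-5.4,4.9,0,0,0]
    - [0.25,0.7,-6.8,4.9,0,0,0]
    - [0.25,0.8,-8.2,4.9,0,0,0]
    - [0.25,0.9,-9.6,4.9,0,0,0]
    - [0.25,0.95,-11,4.9,0,0,0]
    - [0.25,0.95,-12.2,4.9,0,0,0]
    - [0.25,0.95,-13,4.9,0,0,0]
    - [0.25,0.95,-13.3,4.9,0,0,0]

```text
t: 9.25
tool_pos: [0.5305, -0.0555, 0.2035]
orientation: [3.135, 0.193, -0.0]
force: [-0.5, -0.6, 0.2]
opening: 0.0694
```

drive_tool:
  increments:
    - [0.25,0,0,0,0,0,0]
    - [0.25,0,0,0,0,0,0]

```text
t: 9.42
tool_pos: [0.5307, -0.0521, 0.2035]
orientation: [-3.135, -0.196, 0.0]
force: [-0.4, -0.0, -0.6]
opening: 0.0697
```

Run:
```python
from h import *
s=robot.read_state();print(s["tool_pos"],s["opening"],s["force"],s["t"])
c=cam("wrist");cv2.imwrite("pics/w5.png",c["image"][:,:,::-1])
print(proj(c,[.5318,-.054,.119]))
c=cam("scene");crop(c,130,110,390,305,3,"pics/s5.png")
```

```text
[ 0.53070279 -0.05214472  0.20348343] 0.06972164041816586 [-0.35871455 -0.04640952 -0.56147477] 9.4167
(np.float64(258.48896797453455), np.float64(202.0561105940469))
```

View pics/w5.png

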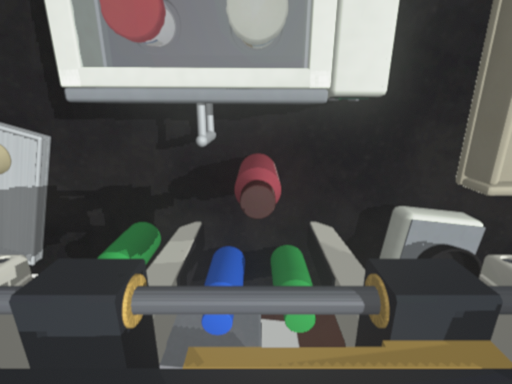

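View pics/s5.png

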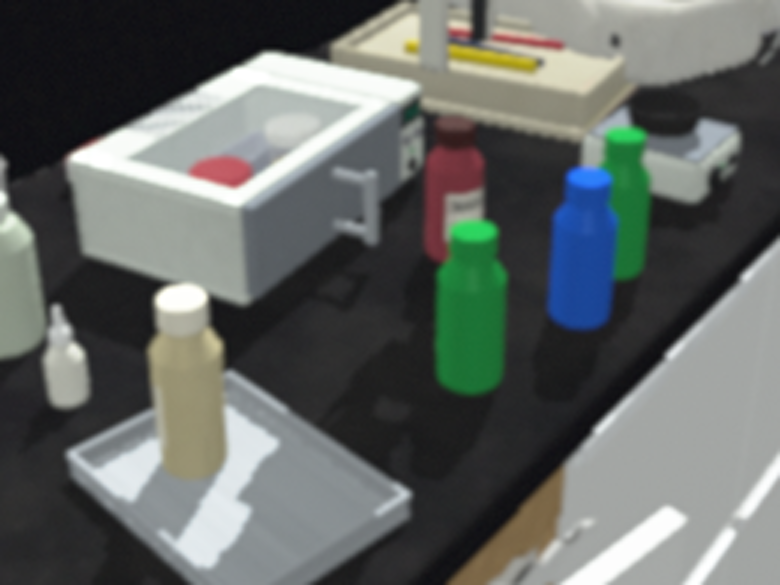

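The cream bottle stands upright in the tray. In the wrist view the dark-red cap is at (258,201), 1.4 mm right of the jaw centre. The similar bottles in view are the decoys: green (130,245), blue (222,290) and green (293,285). I'll descend on the dark red one.

drive_tool:
  increments:
    - [0.25,0.04,-0.06,-0.8,0,0,0]
    - [0.25,0.04,-0.06,-2,0,0,0]
    - [0.25,0.04,-0.06,-3.2,0,0,0]
    - [0.25,0.04,-0.06,-4.2,0,0,0]
    - [0.25,0.04,-0.06,-4.8,0,0,0]
    - [0.25,0.04,-0.06,-4.9,0,0,0]
    - [0.25,0.04,-0.06,-4.9,0,0,0]
    - [0.25,0.04,-0.06,-4.9,0,0,0]
    - [0.45,0.04,-0.06,-4.9,0,0,0]
    - [0.55,0.04,-0.06,-4.9,0,0,0]
    - [0.7,0.04,-0.06,-4.9,0,0,0]
    - [0.8,0.04,-0.06,-4.9,0,0,0]
    - [0.8,0.04,-0.06,-4.9,0,0,0]
    - [0.8,0.04,-0.06,-4.9,0,0,0]
    - [0.8,0.04,-0.06,-4.9,0,0,0]
  squeeze: 12

```text
t: 10.77
tool_pos: [0.5324, -0.0542, 0.0819]
orientation: [3.135, 0.197, 0.002]
force: [-1.5, 0.9, 5.6]
opening: 0.0465
```

drive_tool:
  increments:
    - [0.8,0,0,0.4,0,0,0]
    - [0.8,0,0,1.1,0,0,0]
    - [0.8,0,0,2,0,0,0]
    - [0.8,0,0,3.1,0,0,0]
    - [0.8,0,0,4.2,0,0,0]
    - [0.8,0,0.3,5.1,0,0,0]
    - [0.8,-0.2,1,5.5,0,0,0]
    - [0.8,-0.5,2,5.5,0,0,0]
    - [0.8,-0.9,3.1,5.5,0,0,0]
    - [0.8,-1.3,4.3,5.5,0,0,0]
    - [0.8,-1.7,5.5,5.5,0,0,0]
    - [0.8,-2.1,6.7,5.5,0,0,0]
    - [0.8,-2.5,7.9,5.5,0,0,0]
    - [0.8,-2.9,9.1,5.5,0,0,0]
    - [0.8,-3.3,10.3,5.5,0,0,0]
    - [0.8,-3.7,11.5,5.5,0,0,0]
    - [0.8,-4,12.6,5.5,0,0,0]
    - [0.8,-4.2,13.4,5.5,0,0,0]
    - [0.8,-4.32,13.88,5.5,0,0,0]
    - [0.8,-4.32,13.88,5.5,0,0,0]

```text
t: 12.43
tool_pos: [0.4228, 0.2947, 0.2187]
orientation: [-3.135, -0.201, 0.001]
force: [0.0, 0.6, -0.6]
opening: 0.0462
```

drive_tool:
  increments:
    - [0.8,0,0,-0.3,0,0,0]
    - [0.8,0,0,-1,0,0,0]
    - [0.8,0,0,-1.9,0,0,0]
    - [0.8,0,0,-2.8,0,0,0]
    - [0.8,0,0,-3.6,0,0,0]
    - [0.8,0,0,-3.6,0,0,0]
    - [0.8,0,0,-3.6,0,0,0]

```text
t: 13.02
tool_pos: [0.4231, 0.2912, 0.1273]
orientation: [3.134, 0.195, -0.005]
force: [0.8, -0.3, -0.0]
opening: 0.0463
```

Run:
```python
from h import *
s=robot.read_state();print(s["tool_pos"],s["opening"],s["force"],s["t"])
c=cam("scene");crop(c,130,110,390,305,3,"pics/s6.png")
```

```text
[0.42310462 0.29118574 0.12726062] 0.04630233056565308 [ 0.84660527 -0.2784861  -0.03510962] 13.0167
```

View pics/s6.png

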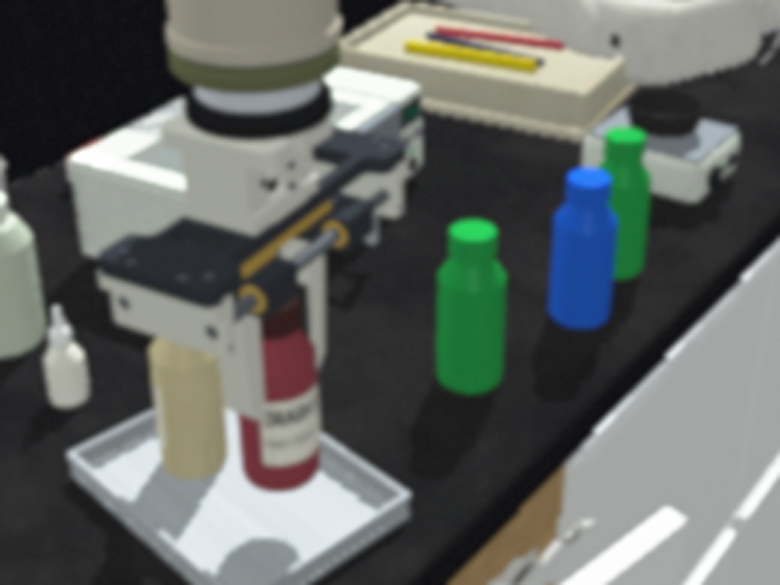

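drive_tool:
  increments:
    - [0.8,0,0,-0.5,0,0,0]
    - [0.8,0,0,-1.1,0,0,0]
    - [0.8,0,0,-1.5,0,0,0]
    - [0.8,0,0,-1.68,0,0,0]
    - [0.8,0,0,-1.72,0,0,0]
    - [0.8,0,0,-1.76,0,0,0]
    - [0.8,0,0,-1.76,0,0,0]
    - [0.8,0,0,-1.76,0,0,0]

```text
t: 13.73
tool_pos: [0.4242, 0.2932, 0.0853]
orientation: [-3.135, -0.198, -0.001]
force: [-1.0, -0.1, -0.7]
opening: 0.0462
```

drive_tool:
  increments:
    - [0.8,0,0,-0.04,0,0,0]
    - [0.8,0,0,-0.08,0,0,0]
    - [0.8,0,0,-0.08,0,0,0]
    - [0.8,0,0,-0.08,0,0,0]

```text
t: 14.07
tool_pos: [0.425, 0.2935, 0.0848]
orientation: [-3.134, -0.198, -0.004]
force: [-3.0, -2.6, 10.6]
opening: 0.0462
```

drive_tool:
  increments:
    - [0.6,0,0,0.05,0,0,0]
    - [0.4,0,0,0.05,0,0,0]
    - [0.25,0,0,0.05,0,0,0]
    - [0.25,0,0,0.05,0,0,0]
    - [0.25,0,0,0.6,0,0,0]
    - [0.25,0,0,1.6,0,0,0]
    - [0.25,0,0,2.8,0,0,0]
    - [0.25,0,0,4,0,0,0]
    - [0.25,0,0,4.8,0,0,0]
    - [0.4,0.5,-1.1,4.8,0,0,0]
    - [0.5,1.2,-2.4,4.8,0,0,0]
    - [0.5,1.9,-3.7,4.8,0,0,0]
    - [0.5,2.6,-5,4.8,0,0,0]
    - [0.5,3.3,-6.3,4.8,0,0,0]
    - [0.5,3.9,-7.6,4.8,0,0,0]
    - [0.5,4.6,-8.9,4.8,0,0,0]
    - [0.5,5.3,-10.2,4.8,0,0,0]
    - [0.5,5.8,-11.2,4.8,0,0,0]
    - [0.5,5.92,-11.56,4.8,0,0,0]
    - [0.5,5.92,-11.56,4.8,0,0,0]

```text
t: 15.73
tool_pos: [0.5721, 0.0018, 0.2021]
orientation: [3.135, 0.193, -0.001]
force: [-0.3, 0.8, 0.1]
opening: 0.0465
```

drive_tool:
  increments:
    - [0.5,0,0,0,0,0,0]
    - [0.5,0,0,0,0,0,0]

```text
t: 15.9
tool_pos: [0.5712, 0.0053, 0.2024]
orientation: [-3.135, -0.199, 0.001]
force: [-0.1, 0.5, 0.3]
opening: 0.0461
```

Run:
```python
from h import *
s=robot.read_state();print(s["tool_pos"],s["opening"],s["force"],s["t"])
c=cam("wrist");cv2.imwrite("pics/w7.png",c["image"][:,:,::-1])
print(proj(c,[.5735,.005,.081]),proj(c,[.5735,.005,.025]), proj(c,s["tool_pos"]-[0,0,.02]))
c=cam("scene");crop(c,130,110,390,305,3,"pics/s7.png")
```

```text
[0.57118567 0.00525107 0.20235106] 0.046108812123183504 [-0.06957965  0.48856519  0.31430756] 15.9
(np.float64(256.6786438770532), np.float64(188.41522914700826)) (np.float64(256.4581601440855), np.float64(175.01057124564682)) (np.float64(256.589928953109), np.float64(236.34619411725353))
```

View pics/w7.png

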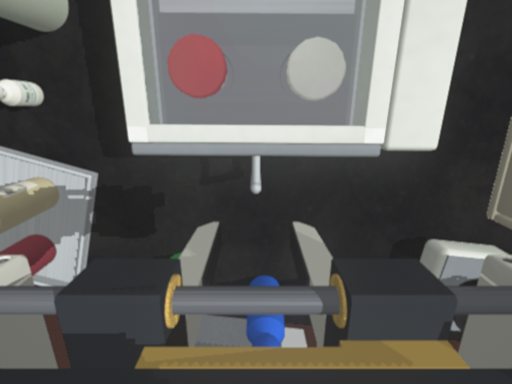

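View pics/s7.png

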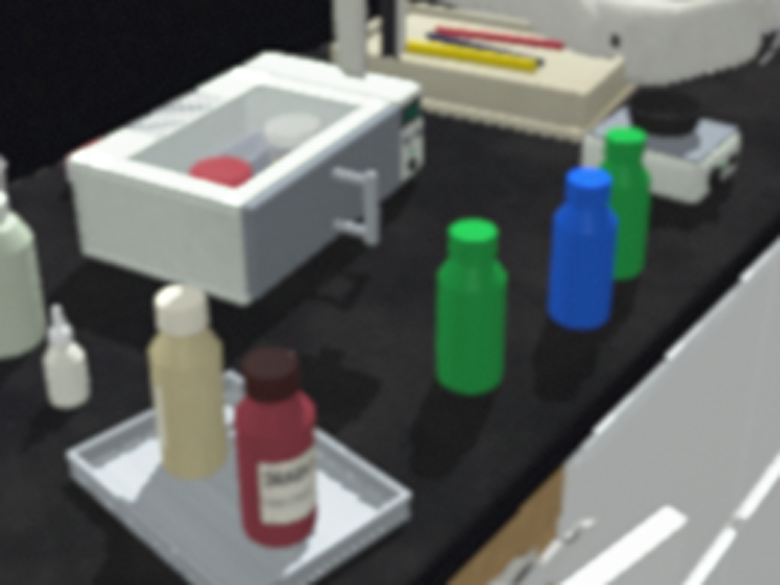

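Both bottles stand in the tray at about (190,380) and (278,450) in the scene crop. The handle is centred at (256,187) in the wrist view, as predicted. I'll go down onto it.

drive_tool:
  increments:
    - [0.5,0.09,0,-0.8,0,0,0]
    - [0.5,0.09,0,-2,0,0,0]
    - [0.5,0.09,0,-3.2,0,0,0]
    - [0.5,0.09,0,-4.2,0,0,0]
    - [0.5,0.09,0,-5,0,0,0]
    - [0.5,0.09,0,-5.24,0,0,0]
    - [0.5,0.09,0,-5.24,0,0,0]
    - [0.7,0.09,0,-5.24,0,0,0]
    - [0.85,0.09,0,-5.24,0,0,0]
    - [1,0.09,0,-5.24,0,0,0]
    - [1,0.09,0,-5.24,0,0,0]
    - [1,0.09,0,-5.24,0,0,0]
    - [1,0.09,0,-5.24,0,0,0]
  squeeze: 15

```text
t: 17.08
tool_pos: [0.5744, 0.0052, 0.0725]
orientation: [-3.133, -0.197, -0.002]
force: [-2.9, 17.8, 7.0]
opening: 0.0108
```

drive_tool:
  increments:
    - [1,0,0.04,0,0,0,0]
    - [1,0,0.04,0,0,0,0]
    - [1,0,0.04,0,0,0,0]

```text
t: 17.33
tool_pos: [0.5744, 0.0057, 0.0725]
orientation: [-3.134, -0.198, -0.001]
force: [-2.3, 4.0, 5.6]
opening: 0.0104
```

drive_tool:
  increments:
    - [1,-0.2,-0.02,0,0,0,0]
    - [1,-0.6,-0.07,0,0,0,0]
    - [1,-1.1,-0.13,0,0,0,0]
    - [1,-1.6,-0.19,0,0,0,0]
    - [1,-2.1,-0.25,0,0,0,0]
    - [1,-2.5,-0.29,0,0,0,0]
    - [1,-2.5,-0.29,0,0,0,0]
    - [1,-2.5,-0.29,0,0,0,0]

```text
t: 18.0
tool_pos: [0.5114, -0.0019, 0.0723]
orientation: [-3.135, -0.197, -0.001]
force: [-2.0, 5.5, 5.6]
opening: 0.0107
```

Run:
```python
from h import *
s=robot.read_state();print(s["tool_pos"],s["opening"],s["force"],s["t"])
c=cam("scene");crop(c,130,110,390,305,3,"pics/s8.png")
```

```text
[ 0.51138656 -0.00190614  0.07230915] 0.01071907668139149 [-1.97614054  5.51463621  5.62160341] 18.0
```

View pics/s8.png

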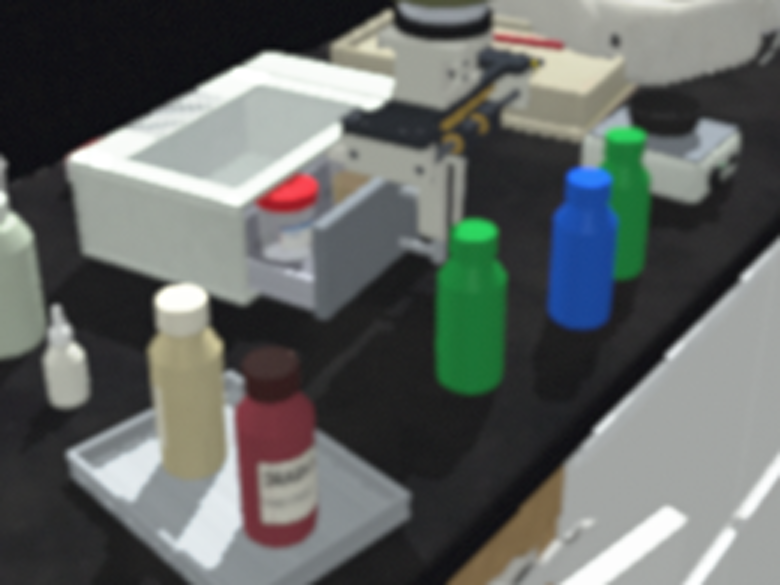

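drive_tool:
  increments:
    - [1,-0.2,-0.02,0,0,0,0]
    - [1,-0.6,-0.07,0,0,0,0]
    - [1,-1.1,-0.13,0,0,0,0]
    - [1,-1.6,-0.19,0,0,0,0]
    - [1,-2,-0.23,0,0,0,0]
    - [1,-2.22,-0.26,0,0,0,0]
    - [1,-2.27,-0.265,0,0,0,0]
    - [1,-2.27,-0.265,0,0,0,0]
    - [1,-2.27,-0.265,0,0,0,0]

```text
t: 18.8
tool_pos: [0.4553, -0.0086, 0.0723]
orientation: [-3.135, -0.197, -0.002]
force: [-1.6, 4.6, 6.1]
opening: 0.0109
```

drive_tool:
  increments:
    - [1,-0.05,-0.006,0,0,0,0]
    - [1,-0.05,-0.006,0,0,0,0]
    - [1,-0.05,-0.006,0,0,0,0]

```text
t: 19.05
tool_pos: [0.4552, -0.0086, 0.0723]
orientation: [-3.135, -0.197, -0.006]
force: [6.0, 5.3, 0.3]
opening: 0.0108
```

The drawer has travelled 0.120 m and hit its stop. I'll release, rise and look at the white cup.

drive_tool:
  increments:
    - [0.8,0.05,0.006,0,0,0,0]
    - [0.6,0.05,0.006,0,0,0,0]
    - [0.5,0.05,0.006,0,0,0,0]
    - [0.4,0.05,0.006,0,0,0,0]
    - [0.4,0.05,0.006,0.7,0,0,0]
    - [0.4,0.05,0.006,1.8,0,0,0]
    - [0.2,0.05,0,3,0,0,0]
    - [0,0.05,-0.2,4.3,0,0,0]
    - [0,0.5,-0.6,5.5,0,0,0]
    - [0,1.2,-1,5.8,0,0,0]
    - [0,1.8,-1.2,5.8,0,0,0]
    - [0,2,-1.2,5.8,0,0,0]
    - [0,2,-1.2,5.8,0,0,0]
    - [0,2,-1.2,5.8,0,0,0]

```text
t: 20.22
tool_pos: [0.5026, -0.0388, 0.2155]
orientation: [-3.135, -0.197, 0.004]
force: [0.5, -0.5, 0.3]
opening: 0.0926
```

Run:
```python
from h import *
import pickle
s=robot.read_state();print(s["tool_pos"],s["opening"],s["force"],s["t"])
c=cam("wrist");cv2.imwrite("pics/w9.png",c["image"][:,:,::-1]);pickle.dump(c,open("w9.pkl","wb"))
c=cam("top");crop(c,130,90,390,265,3,"pics/t9.png")
```

```text
[ 0.50257046 -0.03879132  0.21548041] 0.09262284397614255 [ 0.54059029 -0.49634162  0.2847715 ] 20.2167
```

View pics/w9.png

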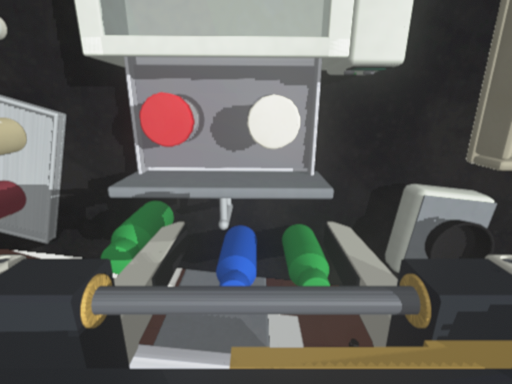

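View pics/t9.png

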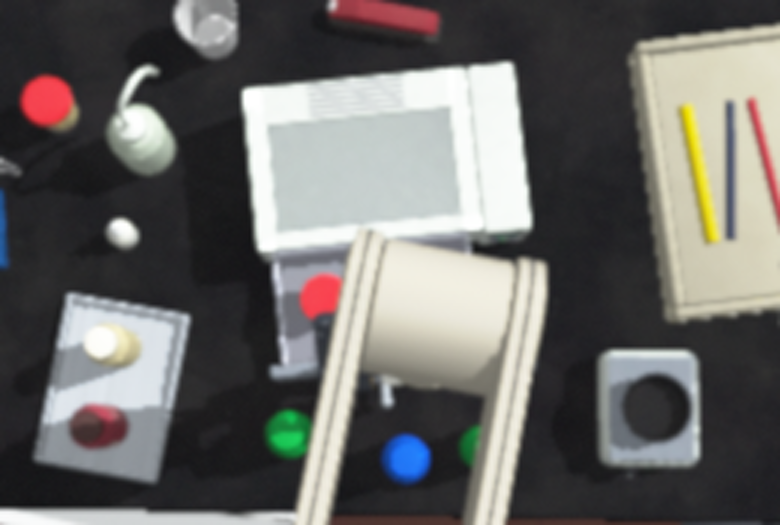

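The white cap is at (274,122) in the wrist view, in the right pocket. The red cap at (167,120) stays, and the other red cap, top crop (48,102), is at the back of the bench. I'll measure the white cup from two views.

Run:
```python
from h import *
import pickle
c=pickle.load(open("w9.pkl","rb"));s=cam("scene")
def cen(c,lo,hi,roi,conv=cv2.COLOR_RGB2HSV):
    x0,y0,x1,y1=roi;h=cv2.cvtColor(c["image"][y0:y1,x0:x1],conv);m=cv2.inRange(h,lo,hi)
    cs=sorted(cv2.findContours(m,0,2)[0],key=cv2.contourArea)[-1];(x,y),a,_=cv2.fitEllipse(cs);return x+x0,y+y0,a
x,y,a=cen(c,(0,0,190),(180,40,255),(240,88,304,156));print("white",x,y,a,onz(c,x,y,.086))
x,y,a=cen(c,(0,150,80),(8,255,255),(130,85,196,155));print("red",x,y,a,onz(c,x,y,.086))
print("pred from shut",proj(s,[.571,-.048,.086]))
crop(s,190,120,330,225,5,"pics/s9.png")
# wall tops: right wall wrist (320,60),(313,175)
for z in (.03,.05,.07): print(z,onz(c,318,100,z).round(3))
```

```text
white 273.9823799133301 121.01623153686523 (51.06282424926758, 52.8182487487793) [ 0.57214959 -0.04747425  0.086     ]Traceback (most recent call last):
  File "<stdin>", line 8, in <module>
  File "<stdin>", line 6, in cen
IndexError: list index out of range
```

Run:
```python
from h import *
import pickle
c=pickle.load(open("w9.pkl","rb"));s=cam("scene");x,y=274,121
print("pred",proj(s,[.572,-.0475,.086]))
crop(s,190,110,340,225,5,"pics/s9.png")
```

```text
pred (np.float64(266.668124776274), np.float64(160.0437451985912))
```

View pics/s9.png

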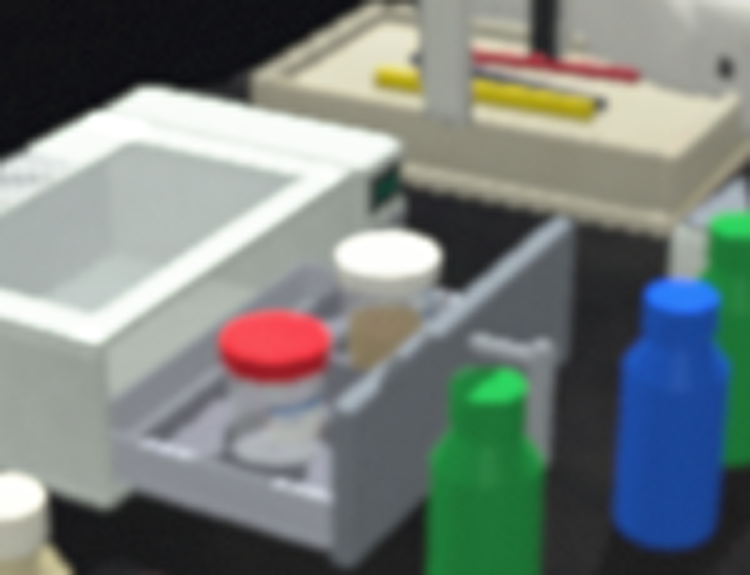

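The scene view agrees: the cap centre is predicted at (266.7,160.0) and seen at (267.6,160). The drawer walls are low. Moving in to grip the cap.

drive_tool:
  increments:
    - [0.15,0.5,-0.1,0,0,0,0]
    - [0.2,1.3,-0.2,0,0,0,0]
    - [0.2,2.2,-0.35,-0.3,0,0,0]
    - [0.2,2.7,-0.35,-1,0,0,0]
    - [0.2,2.78,-0.35,-2,0,0,0]
    - [0.2,2.78,-0.35,-3,0,0,0]
    - [0.2,2.78,-0.35,-4,0,0,0]
    - [0.2,2.78,-0.35,-4.9,0,0,0]
    - [0.2,2.78,-0.35,-5.42,0,0,0]
    - [0.2,2.78,-0.35,-5.42,0,0,0]
    - [0.2,2.78,-0.35,-5.42,0,0,0]
    - [0.2,2.78,-0.35,-5.42,0,0,0]
  squeeze: 12

```text
t: 21.42
tool_pos: [0.574, -0.048, 0.0829]
orientation: [3.135, 0.197, 0.003]
force: [0.2, 0.1, 0.4]
opening: 0.0743
```

drive_tool:
  increments:
    - [0.35,0,0,0,0,0,0]
    - [0.45,0,0,0,0,0,0]
    - [0.55,0,0,0,0,0,0]
    - [0.7,0,0,0,0,0,0]
    - [0.7,0,0,0,0,0,0]
    - [0.7,0,0,0,0,0,0]
    - [0.7,0,0,0,0,0,0]
  squeeze: 12

```text
t: 22.0
tool_pos: [0.5736, -0.0479, 0.0819]
orientation: [3.135, 0.197, 0.002]
force: [0.9, 0.3, 6.5]
opening: 0.0519
```

Gripped at 51.9 mm, matching the 52 mm cap. Lift it and carry it over to the mixer.

drive_tool:
  increments:
    - [0.7,0,0,0.3,0,0,0]
    - [0.7,0,0,0.9,0,0,0]
    - [0.7,0,0,1.7,0,0,0]
    - [0.7,0,0,2.6,0,0,0]
    - [0.7,0,0,3.4,0,0,0]
    - [0.7,-0.1,-0.2,4,0,0,0]
    - [0.7,-0.4,-0.8,4.2,0,0,0]
    - [0.7,-0.9,-1.7,4.2,0,0,0]
    - [0.7,-1.4,-2.7,4.2,0,0,0]
    - [0.7,-1.9,-3.8,4.2,0,0,0]
    - [0.7,-2.4,-4.9,4.2,0,0,0]
    - [0.7,-2.9,-6,4.2,0,0,0]
    - [0.7,-3.5,-7.1,4.2,0,0,0]
    - [0.7,-4,-8.2,4.2,0,0,0]
    - [0.7,-4.5,-9,4.2,0,0,0]
    - [0.7,-4.76,-9.64,4.2,0,0,0]
    - [0.7,-4.76,-9.64,4.2,0,0,0]
    - [0.7,-4.76,-9.64,4.2,0,0,0]
    - [0.7,-4.76,-9.64,4.2,0,0,0]

```text
t: 23.58
tool_pos: [0.4541, -0.2882, 0.186]
orientation: [-3.135, -0.197, 0.0]
force: [-1.0, -0.3, -1.2]
opening: 0.0517
```

Run:
```python
from h import *
s=robot.read_state();print(s["tool_pos"],s["opening"],s["force"],s["t"])
c=cam("wrist");cv2.imwrite("pics/w10.png",c["image"][:,:,::-1])
print(proj(c,[.454,-.2885,.077]))
c=cam("scene");crop(c,200,60,400,210,4,"pics/s10.png")
```

```text
[ 0.45409746 -0.28819822  0.18601868] 0.05165788282515575 [-0.97478322 -0.28304266 -1.18703594] 23.5833
(np.float64(256.4835513954625), np.float64(194.50726407630845))
```

View pics/w10.png

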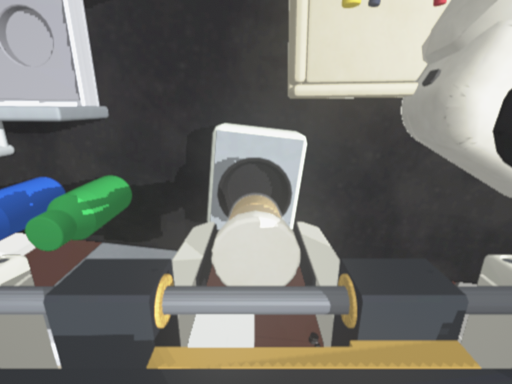

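View pics/s10.png

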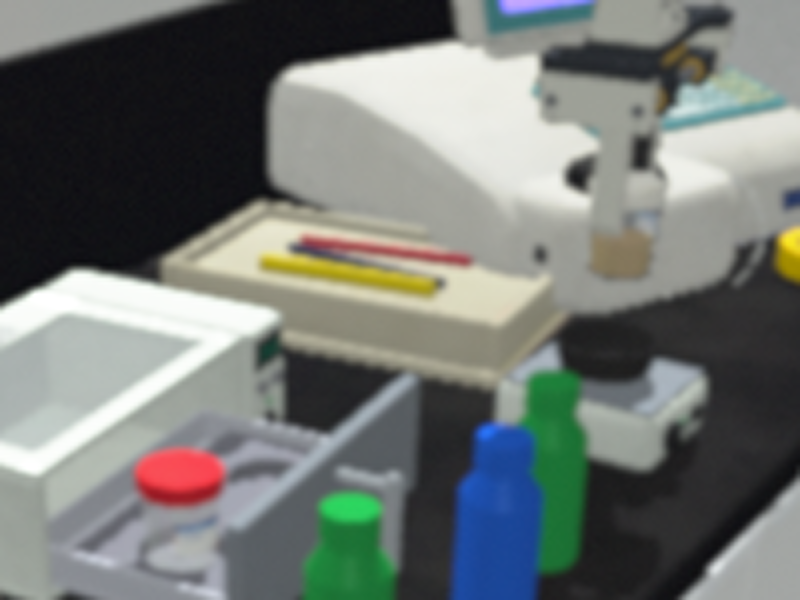

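The holder ring is centred at about (255,194), against a predicted (256.5,194.5), so the needed shift is about 1 mm. Lowering.

drive_tool:
  increments:
    - [0.7,0.05,0.03,-0.4,0,0,0]
    - [0.7,0.05,0.03,-1,0,0,0]
    - [0.7,0.05,0.03,-1.6,0,0,0]
    - [0.7,0.05,0.03,-2.1,0,0,0]
    - [0.7,0.05,0.03,-2.4,0,0,0]
    - [0.7,0.05,0.03,-2.5,0,0,0]
    - [0.7,0.05,0.03,-2.5,0,0,0]
    - [0.7,0.05,0.03,-2.5,0,0,0]

```text
t: 24.35
tool_pos: [0.4556, -0.2882, 0.1241]
orientation: [3.135, 0.198, 0.001]
force: [-0.3, 0.4, 0.2]
opening: 0.0518
```

Run:
```python
from h import *
s=robot.read_state();print(s["tool_pos"],s["opening"],s["force"],s["wrist_torque"],s["t"])
c=cam("scene");crop(c,320,100,400,170,8,"pics/s11.png")
```

```text
[ 0.45561762 -0.28815928  0.12408498] 0.05175481732733364 [-0.25445665  0.38048705  0.23052616] [ 0.05228263 -0.00153065 -0.01819096] 24.35
```

View pics/s11.png

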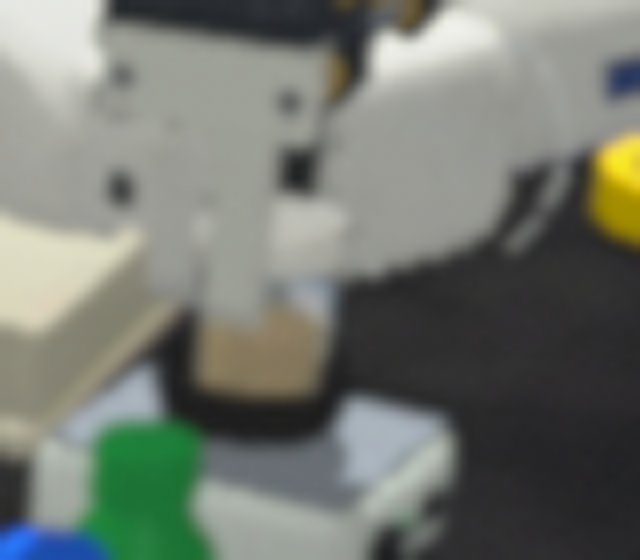

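drive_tool:
  increments:
    - [0.7,0,0,-0.1,0,0,0]
    - [0.7,0,0,-0.18,0,0,0]
    - [0.7,0,0,-0.22,0,0,0]
    - [0.7,0,0,-0.22,0,0,0]
    - [0.7,0,0,-0.22,0,0,0]

```text
t: 24.82
tool_pos: [0.4557, -0.2883, 0.1189]
orientation: [3.135, 0.197, 0.001]
force: [0.6, 1.0, 4.5]
opening: 0.0522
```

It made contact at the expected height (cup underside 0.059). Release and back off.

drive_tool:
  increments:
    - [0.4,0,0,0,0,0,0]
    - [0.3,0,0,0,0,0,0]
    - [0.2,0,0,0,0,0,0]
    - [0.2,0,0,0,0,0,0]
    - [0.2,0,0,0.6,0,0,0]
    - [0.2,0,0,1.6,0,0,0]
    - [0.2,0,0,2.8,0,0,0]
    - [0.2,0,0,4,0,0,0]
    - [0.2,-0.1,0.8,4.4,0,0,0]
    - [0.3,-0.1,2,4.4,0,0,0]
    - [0.4,-0.1,3.3,4.4,0,0,0]
    - [0.5,0,4.6,4.4,0,0,0]
    - [0.5,0,5.9,4.4,0,0,0]
    - [0.5,0,7.2,4.4,0,0,0]
    - [0.5,0,8.5,4.4,0,0,0]
    - [0.5,0,9.8,4.4,0,0,0]
    - [0.5,0,10.7,4.4,0,0,0]
    - [0.5,0,11.18,4.4,0,0,0]
    - [0.5,0,11.18,4.4,0,0,0]
    - [0.5,0,11.18,4.4,0,0,0]

```text
t: 26.48
tool_pos: [0.4552, -0.0083, 0.228]
orientation: [3.135, 0.2, -0.0]
force: [-0.5, 0.1, -0.2]
opening: 0.0462
```

Run:
```python
from h import *
s=robot.read_state();print(s["tool_pos"],s["opening"],s["force"],s["t"])
c=cam("wrist");cv2.imwrite("pics/w12.png",c["image"][:,:,::-1])
print(proj(c,[.4552,-.0096,.081]))
c=cam("scene");crop(c,200,60,400,210,4,"pics/s12.png")
```

```text
[ 0.45520279 -0.00826247  0.22804781] 0.046226555840982696 [-0.51301202  0.05745068 -0.19453918] 26.4833
(np.float64(257.1384846348174), np.float64(183.85824546383415))
```

View pics/w12.png

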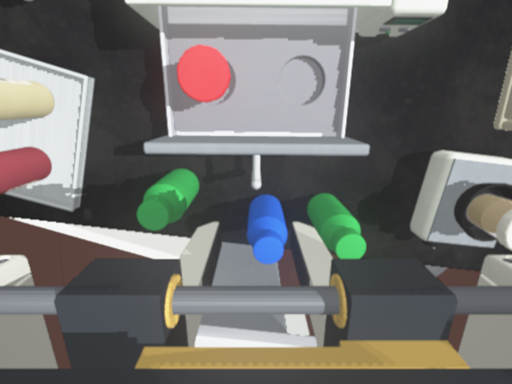

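View pics/s12.png

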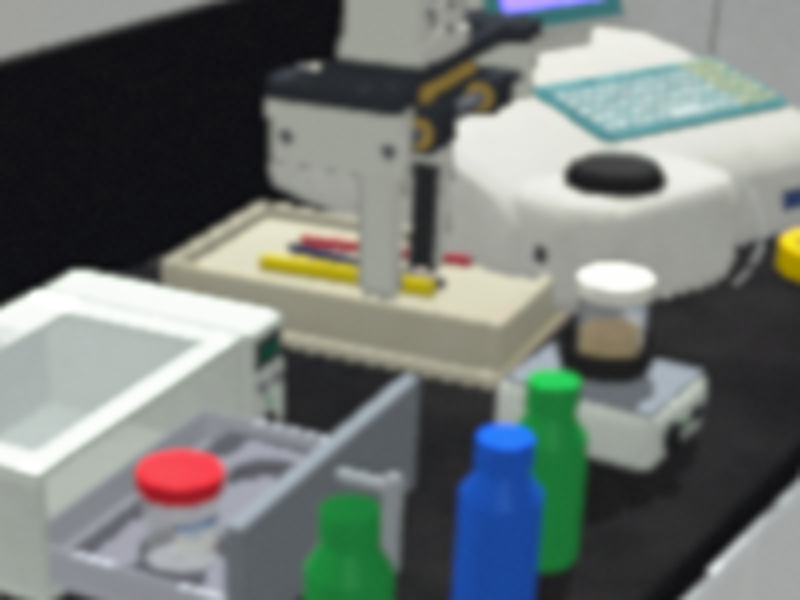

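The white-capped cup is seated upright in the holder, scene crop (615,320). Now grip the handle at (256,184) and shut the drawer.

drive_tool:
  increments:
    - [0.5,0,0,-0.8,0,0,0]
    - [0.5,0,0,-2,0,0,0]
    - [0.5,0,0,-3.3,0,0,0]
    - [0.5,0,0,-4.6,0,0,0]
    - [0.5,0,0,-5.6,0,0,0]
    - [0.5,0,0,-6.2,0,0,0]
    - [0.5,0,0,-6.2,0,0,0]
    - [0.5,0,0,-6.2,0,0,0]
    - [0.7,0,0,-6.2,0,0,0]
    - [0.85,0,0,-6.2,0,0,0]
    - [1,0,0,-6.2,0,0,0]
    - [1,0,0,-6.2,0,0,0]
    - [1,0,0,-6.2,0,0,0]
  squeeze: 15

```text
t: 27.67
tool_pos: [0.4559, -0.0086, 0.074]
orientation: [3.135, 0.198, 0.002]
force: [-0.5, -0.5, -0.8]
opening: 0.0177
```

drive_tool:
  increments:
    - [1,0.2,0.02,0,0,0,0]
    - [1,0.6,0.07,0,0,0,0]
    - [1,1.1,0.13,0,0,0,0]
    - [1,1.6,0.19,0,0,0,0]
    - [1,2.1,0.25,0,0,0,0]
    - [1,2.6,0.31,0,0,0,0]
    - [1,3.1,0.37,0,0,0,0]
    - [1,3.6,0.43,0,0,0,0]
    - [1,4.1,0.49,0,0,0,0]
    - [1,4.5,0.54,0,0,0,0]
    - [1,4.7,0.56,0,0,0,0]
    - [1,4.7,0.56,0,0,0,0]
    - [1,4.7,0.56,0,0,0,0]

```text
t: 28.75
tool_pos: [0.5733, 0.0056, 0.0734]
orientation: [-3.135, -0.198, -0.001]
force: [1.1, 0.6, 2.3]
opening: 0.0105
```

drive_tool:
  increments:
    - [1,0.06,0.007,0,0,0,0]
    - [1,0.1,0.012,0,0,0,0]
    - [1,0.1,0.012,0,0,0,0]
    - [1,0.1,0.012,0,0,0,0]

```text
t: 29.08
tool_pos: [0.5751, 0.0058, 0.0734]
orientation: [-3.135, -0.197, -0.0]
force: [-1.4, 1.5, 5.3]
opening: 0.0106
```

drive_tool:
  increments:
    - [1,0.05,0.006,0,0,0,0]
    - [1,0.1,0.012,0,0,0,0]
    - [1,0.1,0.012,0,0,0,0]
    - [1,0.1,0.012,0,0,0,0]

```text
t: 29.42
tool_pos: [0.5778, 0.0062, 0.0734]
orientation: [-3.135, -0.198, -0.001]
force: [-0.6, 1.1, 5.2]
opening: 0.0107
```

drive_tool:
  increments:
    - [1,0.06,0.007,0,0,0,0]
    - [1,0.12,0.014,0,0,0,0]
    - [1,0.12,0.014,0,0,0,0]
    - [1,0.12,0.014,0,0,0,0]

```text
t: 29.75
tool_pos: [0.5795, 0.0063, 0.0734]
orientation: [-3.135, -0.197, 0.004]
force: [-7.6, 1.2, 10.6]
opening: 0.01
```

Run:
```python
from h import *
s=robot.read_state();print(s["tool_pos"],s["opening"],s["force"],s["t"])
c=cam("scene");crop(c,180,100,330,215,5,"pics/s13.png")
```

```text
[0.57951801 0.00631301 0.07335425] 0.010030441004437772 [-7.58231395  1.23226128 10.60554546] 29.75
```

View pics/s13.png

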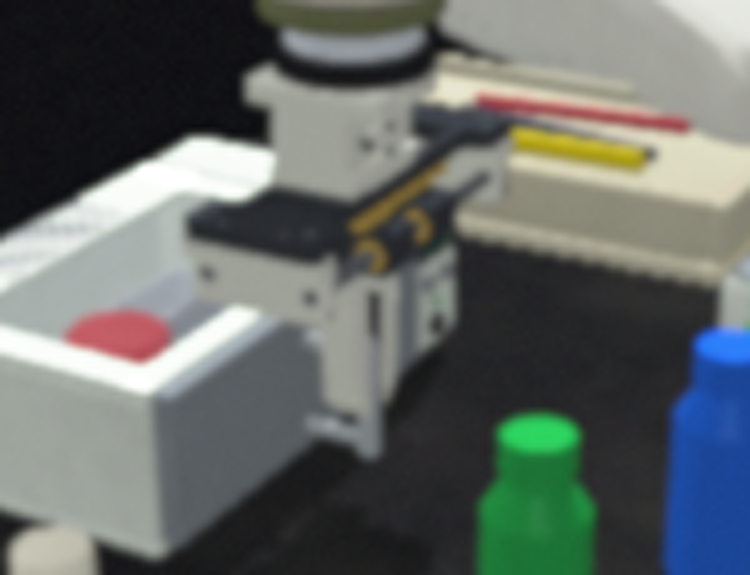

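The drawer is against its stop with -7.6 N, and the front is flush. Release, rise and go to the red bottle in the tray.

drive_tool:
  increments:
    - [0.8,0,0,0,0,0,0]
    - [0.6,0,0,0,0,0,0]
    - [0.5,0,0,0,0,0,0]
    - [0.45,0,0,0,0,0,0]
    - [0.45,0,0,0.8,0,0,0]
    - [0.4,0,0,2,0,0,0]
    - [0.25,0,0,3.3,0,0,0]
    - [0.25,0,0,4.6,0,0,0]
    - [0.25,-0.2,0.5,5.5,0,0,0]
    - [0.25,-0.8,1.6,5.5,0,0,0]
    - [0.25,-1.5,2.8,5.5,0,0,0]
    - [0.25,-2.2,4,5.5,0,0,0]
    - [0.25,-2.9,5.3,5.5,0,0,0]
    - [0.25,-3.6,6.6,5.5,0,0,0]
    - [0.25,-4.3,7.9,5.5,0,0,0]
    - [0.25,-5,9.2,5.5,0,0,0]
    - [0.25,-5.6,10.4,5.5,0,0,0]
    - [0.25,-6.1,11.2,5.5,0,0,0]
    - [0.25,-6.22,11.49,5.5,0,0,0]
    - [0.25,-6.22,11.49,5.5,0,0,0]

```text
t: 31.47
tool_pos: [0.4245, 0.295, 0.2105]
orientation: [-3.135, -0.202, 0.0]
force: [0.3, 0.5, 0.9]
opening: 0.0697
```

drive_tool:
  increments:
    - [0.25,0,0,0,0,0,0]
    - [0.25,0,0,0,0,0,0]

```text
t: 31.63
tool_pos: [0.426, 0.2926, 0.2105]
orientation: [3.135, 0.196, 0.0]
force: [-0.8, 0.6, -0.1]
opening: 0.0698
```

Run:
```python
from h import *
s=robot.read_state();print(s["tool_pos"],s["opening"],s["force"],s["t"])
c=cam("wrist");cv2.imwrite("pics/w14.png",c["image"][:,:,::-1])
print(proj(c,[.4245,.2935,.123]))
c=cam("scene");crop(c,180,100,330,215,5,"pics/s14.png")
```

```text
[0.42597029 0.29257404 0.2104876 ] 0.06983446821775716 [-0.76423702  0.6320175  -0.07005268] 31.6333
(np.float64(254.89947904199298), np.float64(203.25709811585133))
```

View pics/w14.png

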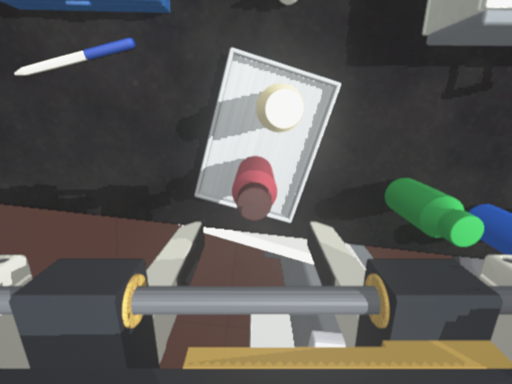

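View pics/s14.png

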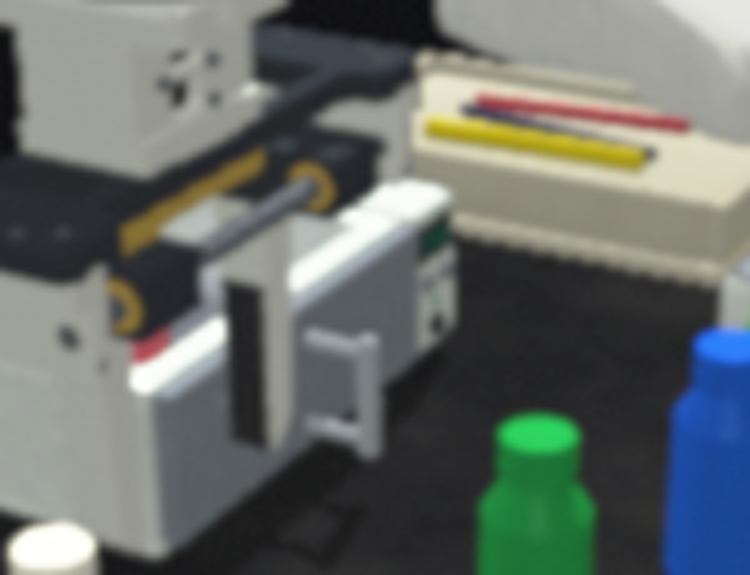

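The drawer front is flush and the red cap is at (255,202) as predicted. Grip it.

drive_tool:
  increments:
    - [0.25,-0.04,0.03,-0.8,0,0,0]
    - [0.25,-0.04,0.03,-2,0,0,0]
    - [0.25,-0.04,0.03,-3.2,0,0,0]
    - [0.25,-0.04,0.03,-4.3,0,0,0]
    - [0.25,-0.04,0.03,-4.9,0,0,0]
    - [0.25,-0.04,0.03,-5.02,0,0,0]
    - [0.25,-0.04,0.03,-5.02,0,0,0]
    - [0.25,-0.04,0.03,-5.02,0,0,0]
    - [0.45,-0.04,0.03,-5.02,0,0,0]
    - [0.55,-0.04,0.03,-5.02,0,0,0]
    - [0.7,-0.04,0.03,-5.02,0,0,0]
    - [0.8,-0.04,0.03,-5.02,0,0,0]
    - [0.8,-0.04,0.03,-5.02,0,0,0]
    - [0.8,-0.04,0.03,-5.02,0,0,0]
    - [0.8,-0.04,0.03,-5.02,0,0,0]
  squeeze: 12

```text
t: 32.98
tool_pos: [0.4248, 0.2947, 0.0859]
orientation: [-3.135, -0.198, -0.002]
force: [0.3, -1.6, 6.3]
opening: 0.0466
```

Run:
```python
from h import *
s=robot.read_state();print(s["tool_pos"],s["opening"],s["force"],s["t"])
```

```text
[0.42480369 0.29466248 0.08586885] 0.046584506446550954 [ 0.32573166 -1.60511255  6.26231186] 32.9833
```

drive_tool:
  increments:
    - [0.8,0,0,0.4,0,0,0]
    - [0.8,0,0,1.1,0,0,0]
    - [0.8,0,0,2,0,0,0]
    - [0.8,0,0,3.1,0,0,0]
    - [0.8,0,0,4.2,0,0,0]
    - [0.8,0,-0.3,5.1,0,0,0]
    - [0.8,0.2,-1,5.5,0,0,0]
    - [0.8,0.5,-2,5.5,0,0,0]
    - [0.8,0.9,-3.1,5.5,0,0,0]
    - [0.8,1.3,-4.3,5.5,0,0,0]
    - [0.8,1.7,-5.5,5.5,0,0,0]
    - [0.8,2.1,-6.7,5.5,0,0,0]
    - [0.8,2.5,-7.9,5.5,0,0,0]
    - [0.8,2.9,-9.1,5.5,0,0,0]
    - [0.8,3.3,-10.3,5.5,0,0,0]
    - [0.8,3.7,-11.5,5.5,0,0,0]
    - [0.8,4,-12.6,5.5,0,0,0]
    - [0.8,4.2,-13.4,5.5,0,0,0]
    - [0.8,4.3,-13.96,5.5,0,0,0]
    - [0.8,4.3,-13.96,5.5,0,0,0]

```text
t: 34.65
tool_pos: [0.5317, -0.0572, 0.2226]
orientation: [3.135, 0.193, -0.001]
force: [0.2, 0.3, 0.2]
opening: 0.0462
```

drive_tool:
  increments:
    - [0.8,0,0,-0.3,0,0,0]
    - [0.8,0,0,-1,0,0,0]
    - [0.8,0,0,-2,0,0,0]
    - [0.8,0,0,-3,0,0,0]
    - [0.8,0,0,-4,0,0,0]
    - [0.8,0,0,-4.8,0,0,0]
    - [0.8,0,0,-5.2,0,0,0]
    - [0.8,0,0,-5.2,0,0,0]
    - [0.8,0,0,-5.2,0,0,0]
    - [0.8,0,0,-5.2,0,0,0]

```text
t: 35.48
tool_pos: [0.5328, -0.0544, 0.0942]
orientation: [3.135, 0.198, 0.003]
force: [-0.2, -0.2, -1.2]
opening: 0.0467
```

Run:
```python
from h import *
s=robot.read_state();print(s["tool_pos"],s["opening"],s["force"],s["t"])
c=cam("scene");crop(c,130,110,390,305,3,"pics/s15.png")
```

```text
[ 0.53276302 -0.05437302  0.09419595] 0.04666659150990246 [-0.2366986  -0.21244416 -1.1682452 ] 35.4833
```

View pics/s15.png

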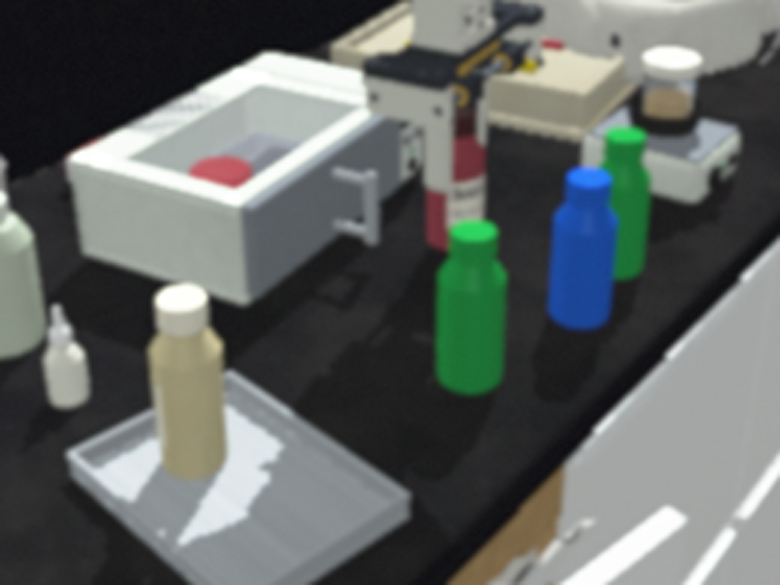

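drive_tool:
  increments:
    - [0.8,-0.02,0,-0.2,0,0,0]
    - [0.8,-0.02,0,-0.36,0,0,0]
    - [0.8,-0.02,0,-0.44,0,0,0]
    - [0.8,-0.02,0,-0.48,0,0,0]
    - [0.8,-0.02,0,-0.48,0,0,0]
    - [0.8,-0.02,0,-0.48,0,0,0]

```text
t: 36.03
tool_pos: [0.5325, -0.0555, 0.0824]
orientation: [3.134, 0.197, 0.004]
force: [-1.5, -2.5, 9.3]
opening: 0.0461
```

drive_tool:
  increments:
    - [0.8,0,0,0.06,0,0,0]
    - [0.8,0,0.03,0.06,0,0,0]
    - [0.8,0,0.03,0.02,0,0,0]
    - [0.8,0,0.03,0.02,0,0,0]

```text
t: 36.37
tool_pos: [0.532, -0.0541, 0.0824]
orientation: [3.135, 0.197, 0.002]
force: [-3.6, -0.4, 10.1]
opening: 0.0461
```

Run:
```python
from h import *
s=robot.read_state();print(s["tool_pos"],s["opening"],s["force"],s["t"])
```

```text
[ 0.53201641 -0.0540521   0.08237832] 0.0460813971830195 [-3.57095594 -0.41355553 10.11037897] 36.3667
```

drive_tool:
  increments:
    - [0.6,0,0,0.04,0,0,0]
    - [0.4,0,0,0.04,0,0,0]
    - [0.25,0,0,0.04,0,0,0]
    - [0.25,0,0,0.04,0,0,0]
    - [0.25,0,0,0.6,0,0,0]
    - [0.25,0,0,1.6,0,0,0]
    - [0.25,0,0,2.8,0,0,0]
    - [0.25,0,0,4,0,0,0]
    - [0.25,0,0.3,4.9,0,0,0]
    - [0.25,-0.1,1.5,4.9,0,0,0]
    - [0.25,-0.2,2.8,4.9,0,0,0]
    - [0.25,-0.3,4.2,4.9,0,0,0]
    - [0.25,-0.4,5.6,4.9,0,0,0]
    - [0.25,-0.5,7,4.9,0,0,0]
    - [0.25,-0.6,8.4,4.9,0,0,0]
    - [0.25,-0.7,9.8,4.9,0,0,0]
    - [0.25,-0.8,11.2,4.9,0,0,0]
    - [0.25,-0.9,12.4,4.9,0,0,0]
    - [0.25,-0.97,13.2,4.9,0,0,0]
    - [0.25,-0.97,13.37,4.9,0,0,0]

```text
t: 38.03
tool_pos: [0.5059, 0.2837, 0.2031]
orientation: [-3.134, -0.202, 0.001]
force: [-0.2, -0.1, -1.0]
opening: 0.07
```

drive_tool:
  increments:
    - [0.25,0,0,0,0,0,0]
    - [0.25,0,0,0,0,0,0]

```text
t: 38.2
tool_pos: [0.5069, 0.2799, 0.2032]
orientation: [3.135, 0.198, -0.001]
force: [0.1, -0.8, -0.4]
opening: 0.0693
```

Run:
```python
from h import *
s=robot.read_state();print(s["tool_pos"],s["opening"],s["force"],s["t"])
c=cam("wrist");cv2.imwrite("pics/w16.png",c["image"][:,:,::-1])
print(proj(c,[.5075,.280,.128]))
c=cam("top");crop(c,130,90,390,265,3,"pics/t16.png")
```

```text
[0.50692014 0.27987258 0.20318567] 0.0693299134293835 [ 0.05631756 -0.82344052 -0.35048598] 38.2
(np.float64(256.1131296576196), np.float64(205.99312618648122))
```

View pics/w16.png

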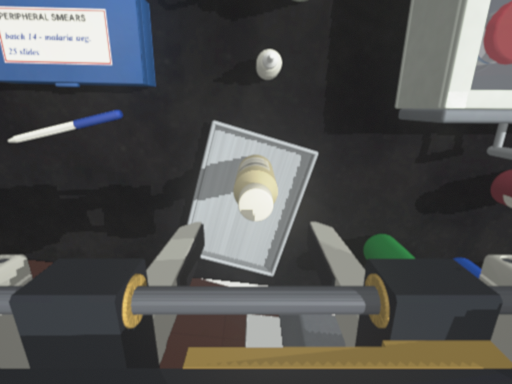

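View pics/t16.png

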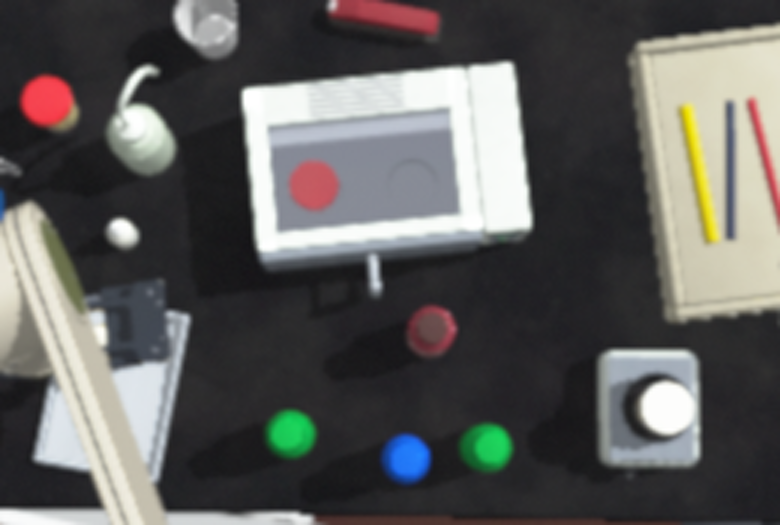

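The red bottle is back at (431,330) in the top crop, against (432,329) at the start. The drawer handle pixel is the same as at the start. Cream is at (256,205), as predicted.

drive_tool:
  increments:
    - [0.25,0.03,0.02,-0.8,0,0,0]
    - [0.25,0.03,0.02,-2,0,0,0]
    - [0.25,0.03,0.02,-3.2,0,0,0]
    - [0.25,0.03,0.02,-4.2,0,0,0]
    - [0.25,0.03,0.02,-4.7,0,0,0]
    - [0.25,0.03,0.02,-4.8,0,0,0]
    - [0.25,0.03,0.02,-4.8,0,0,0]
    - [0.25,0.03,0.02,-4.8,0,0,0]
    - [0.45,0.03,0.02,-4.8,0,0,0]
    - [0.55,0.03,0.02,-4.8,0,0,0]
    - [0.7,0.03,0.02,-4.8,0,0,0]
    - [0.8,0.03,0.02,-4.8,0,0,0]
    - [0.8,0.03,0.02,-4.8,0,0,0]
    - [0.8,0.03,0.02,-4.8,0,0,0]
    - [0.8,0.03,0.02,-4.8,0,0,0]
  squeeze: 12

```text
t: 39.55
tool_pos: [0.5082, 0.2811, 0.0842]
orientation: [-3.135, -0.198, -0.002]
force: [-0.3, -0.5, 3.9]
opening: 0.0438
```

Run:
```python
from h import *
s=robot.read_state();print(s["tool_pos"],s["opening"],s["force"],s["t"])
```

```text
[0.50820135 0.28110705 0.08421582] 0.04377589770945983 [-0.252823   -0.49507313  3.90644473] 39.55
```

drive_tool:
  increments:
    - [0.8,0,0,0.4,0,0,0]
    - [0.8,0,0,1.1,0,0,0]
    - [0.8,0,0,1.9,0,0,0]
    - [0.8,0,-0.3,2.6,0,0,0]
    - [0.8,0,-1,2.8,0,0,0]
    - [0.8,0.05,-2,2.8,0,0,0]
    - [0.8,0.1,-3,2.8,0,0,0]
    - [0.8,0.15,-4,2.8,0,0,0]
    - [0.8,0.15,-5,2.8,0,0,0]
    - [0.8,0.15,-6,2.8,0,0,0]
    - [0.8,0.15,-7,2.8,0,0,0]
    - [0.8,0.15,-7.9,2.8,0,0,0]
    - [0.8,0.15,-8.6,2.8,0,0,0]
    - [0.8,0.15,-9.09,2.8,0,0,0]
    - [0.8,0.15,-9.09,2.6,0,0,0]
    - [0.8,0.15,-9.09,2,0,0,0]
    - [0.8,0.15,-9.09,1.2,0,0,0]
    - [0.8,0.15,-9.09,0.4,0,0,0]
    - [0.8,0.15,-9.09,0.3,0,0,0]
    - [0.8,0.15,-9.09,0.3,0,0,0]

```text
t: 41.22
tool_pos: [0.5099, 0.0543, 0.0895]
orientation: [-3.135, -0.198, 0.006]
force: [0.3, -0.6, -2.2]
opening: 0.0439
```

drive_tool:
  increments:
    - [0.8,0,0,0,0,0,0]
    - [0.8,0,0,0,0,0,0]

```text
t: 41.38
tool_pos: [0.5125, 0.054, 0.0926]
orientation: [3.135, 0.198, 0.003]
force: [0.3, -0.6, -1.1]
opening: 0.0437
```

Run:
```python
from h import *
s=robot.read_state();print(s["tool_pos"],s["opening"],s["force"],s["t"])
```

```text
[0.51252754 0.05398215 0.0926304 ] 0.04374257819178016 [ 0.33255771 -0.63863239 -1.14708975] 41.3833
```

drive_tool:
  increments:
    - [0.8,-0.02,0,-0.2,0,0,0]
    - [0.8,-0.02,0,-0.36,0,0,0]
    - [0.8,-0.02,0,-0.42,0,0,0]
    - [0.8,-0.02,0,-0.46,0,0,0]
    - [0.8,-0.02,0,-0.46,0,0,0]
    - [0.8,-0.02,0,-0.46,0,0,0]

```text
t: 41.88
tool_pos: [0.512, 0.0535, 0.081]
orientation: [3.135, 0.197, 0.003]
force: [-2.9, -0.4, 8.1]
opening: 0.0435
```

Contact again, at the planned pose. Release and retreat upward, then back clear of the scene for the final checks.

drive_tool:
  increments:
    - [0.6,0,0,0.03,0,0,0]
    - [0.4,0,0,0.03,0,0,0]
    - [0.25,0,0,0.03,0,0,0]
    - [0.25,0,0,0.03,0,0,0]
    - [0.25,0,0,0.6,0,0,0]
    - [0.25,0,0,1.6,0,0,0]
    - [0.25,0,0,2.8,0,0,0]
    - [0.25,0,0,4.1,0,0,0]
    - [0.25,0,0,5.5,0,0,0]
    - [0.25,-0.3,-0.5,7,0,0,0]
    - [0.25,-1,-1.5,8.5,0,0,0]
    - [0.25,-1.8,-2.6,10,0,0,0]
    - [0.25,-2.2,-3.9,10.6,0,0,0]
    - [0.25,-2.2,-5.2,10.6,0,0,0]
    - [0.25,-2.2,-6,10.6,0,0,0]
    - [0.25,-2.2,-6,10.6,0,0,0]
    - [0.25,-2.2,-6,10.6,0,0,0]
    - [0.25,-2.2,-6,10.6,0,0,0]

```text
t: 43.38
tool_pos: [0.4559, -0.0958, 0.3441]
orientation: [-3.135, -0.197, 0.001]
force: [0.5, -0.6, 0.0]
opening: 0.0695
```

Run:
```python
from h import *
import pickle
s=robot.read_state();print(s["tool_pos"],s["t"])
c=cam("wrist");pickle.dump(c,open("w17.pkl","wb"));crop(c,120,20,270,140,5,"pics/w17z.png");cv2.imwrite("pics/w17.png",c["image"][:,:,::-1])
```

```text
[ 0.45591328 -0.09580827  0.34409046] 43.3833
```

View pics/w17.png

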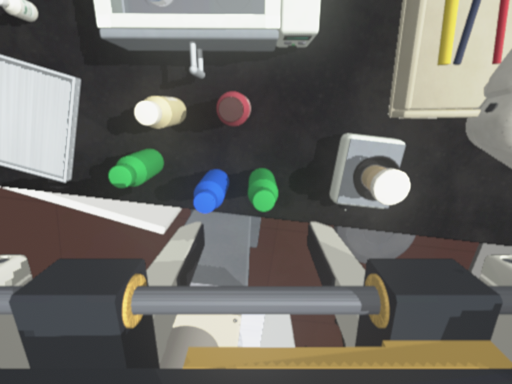

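drive_tool:
  increments:
    - [0.2,-0.3,-0.8,0,0,0,0]
    - [0.1,-1,-2,0,0,0,0]
    - [0,-1.8,-3.4,0,0,0,0]
    - [0,-2.6,-4.8,0,0,0,0]
    - [0,-3.4,-6.2,0,0,0,0]
    - [0,-4.2,-7.6,0,0,0,0]
    - [0,-5,-9,0,0,0,0]
    - [0,-5.8,-10.4,0,0,0,0]
    - [0,-6.6,-11.8,0,0,0,0]
    - [0,-7.4,-13.2,0,0,0,0]
    - [0,-8.2,-14.6,0,0,0,0]
    - [0,-9,-16,0,0,0,0]
    - [0,-9.3,-17,0,0,0,0]
    - [0,-9.3,-17.3,0,0,0,0]
    - [0,-9.3,-17.3,0,0,0,0]
    - [0,-9.3,-17.3,0,0,0,0]

```text
t: 44.77
tool_pos: [0.2247, -0.5279, 0.344]
orientation: [-3.133, -0.199, -0.0]
force: [0.7, -0.1, -0.2]
opening: 0.0928
```

Run:
```python
from h import *
s=robot.read_state();print(s["tool_pos"],s["t"])
out=[]
for n in ("top","scene"):
    a=cv2.imread(f"pics/{n}0.png");c=cam(n);b=c["image"][:,:,::-1].copy();cv2.imwrite(f"pics/{n}_f.png",b)
    d=cv2.absdiff(a,b);out.append(d)
cv2.imwrite("pics/diff.png",np.vstack([cv2.resize(out[0][90:270,:400]*2,(800,360)[0:2]) if 0 else out[0]*2,out[1]*2])[:768])
# cap centroids before / after in top view
for nm,lo,hi,roi in (("cream",(0,0,170),(40,110,255),(228,193,252,217)),("red",(150,40,40),(180,255,255),(262,188,288,212))):
    for f in ("pics/top0.png","pics/top_f.png"):
        x0,y0,x1,y1=roi;h=cv2.cvtColor(cv2.imread(f)[y0:y1,x0:x1],cv2.COLOR_BGR2HSV);m=cv2.inRange(h,lo,hi) if nm=="cream" else cv2.inRange(h,(0,60,40),(180,255,255))
        M=cv2.moments(m,True);print(nm,f,M["m00"],x0+M["m10"]/M["m00"],y0+M["m01"]/M["m00"])
```

```text
[ 0.22474641 -0.52791612  0.34398483] 44.7667
cream pics/top0.png 141.0 239.3758865248227 204.0
cream pics/top_f.png 143.0 239.54545454545453 204.07692307692307
red pics/top0.png 256.0 273.52734375 198.8046875
red pics/top_f.png 254.0 273.4448818897638 199.54330708661416
```

View pics/diff.png

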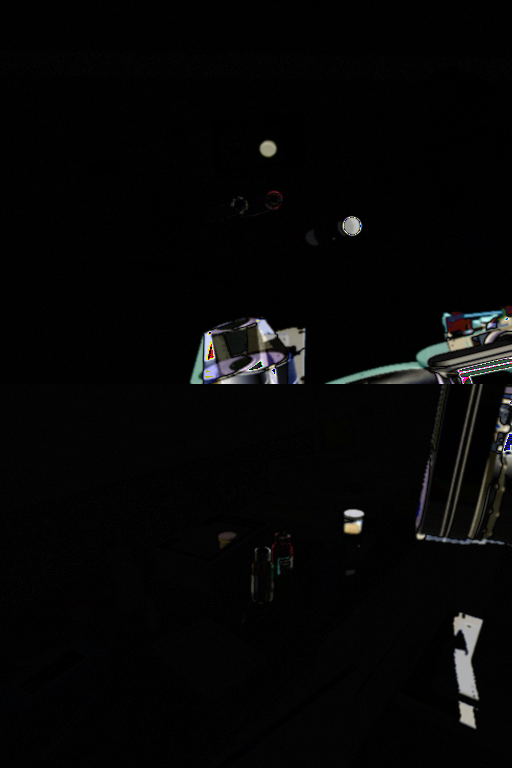

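View pics/scene_f.png

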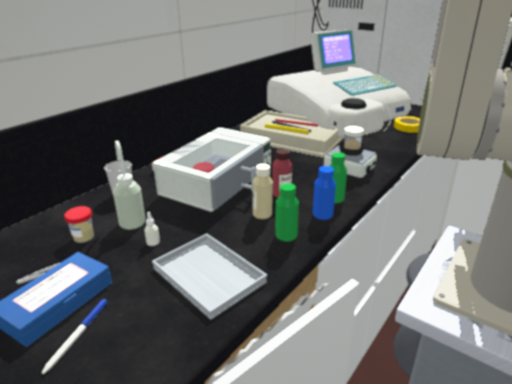

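The difference images show changes only at the white cup's old and new places, the bottle outlines and the robot. Cream is 0.2 px off in the top view (about 0.6 mm) and red about 0.75 px (about 2 mm). Incubator, handle and bystanders show no change, so I'm handing in.

Run:
```python
from plant import robot
print(robot.close_job(), robot.read_state()["t"])
```

```text
the job is handed in; nothing more can be done
the job is handed in; nothing more can be done
```

The job is handed in, finished at about 45 s of the 112 s allowed. Both bottles went into the steel tray and the drawer was pulled out the full 0.120 m to its stop. The white-capped cup was then seated in the mixer holder, the drawer shut against its stop, and both bottles put back.

**Last checks (before/after camera pictures):**
- **White cup:** it stands upright in the holder, and contact came with its underside at 0.059 m, as expected.
- **Red cup and drawer:** the red-capped cup is still in its pocket. The handle, the incubator, the green and blue bottles and the bystanders show no change.
- **Bottles:** both stand upright. Cream is about 0.6 mm from its starting spot. Red is about 2 mm nearer the robot, which I left as it is because re-gripping it risked more than it would gain.

**Disagreements:**
- **Cream bottle measurement:** the two camera pairs differed by about 3 mm sideways on the cream bottle. I settled this with a close wrist view before gripping.
- **Handle grip on closing:** when I took the handle to shut the drawer, the fingers had not fully closed as the push began. The tool ended about 5 mm further in than at the first grip. I kept pushing until the stop gave about 7.6 N.

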